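# Latch the shielded test box

### The job

Latch the drawer of the blue test box shut: lay the bail's cross bar behind the steel hook on the drawer and draw it back under the hook's lip, then swing the red lever over past its centre and press it home until it sits firmly on its rubber buffer, so that the latch holds the drawer pulled in. The buffer's height is set differently each time, so feel for the contacts and be gentle: stay under 20 N, both with the bar on the hook's step and with the lever on its buffer. Leave the other things on the bench where they are.

Things in the scene. Friction and masses are not known exactly. Their poses are not given: they have to be found in the camera images.
- testbox: Blue shielded test box fixed to the bench, 185 x 120 x 60 mm. Origin on the bench under the latch's pivot; x level towards the drawer and its hook, y along the pivot axis, z up. Shell: x from -125 to 60 mm, flat roof at z = 60. The latch moves in the box's x-z plane (y = 0); angles are in that plane, from +x (0) over straight up (pi/2) to -x (pi).
- pivot (a point): Pivot of the lever, on the box's y axis line at z = 94 mm above the bench, between two steel cheeks 29 mm wide over all and reaching up to 102 mm.
- lever (a joint): Lever angle: 0 = open, leaning to the hook; grows as it swings up and over, away from the hook. The handle points at 0.716 + value. Dead centre about 2.29; home is where the handle meets its rubber buffer, between 2.33 and 2.55 (not known beforehand). Stiff (0.18 N m): stays where it is left, does not snap home. With the bail hooked it takes up to 9 N at the handle.
- handle: Red lever handle, a bar 28 mm wide (along y) and 10 mm thick, reaching from 27 to 77 mm from the pivot. Origin at the pivot, x axis along the handle. May not be pushed with more than 20 N.
- handle_end (a point): Outer end of the red handle's centre line, 77 mm from the pivot.
- bail (a joint): Angle of the bail about its own pin on the lever. The pin lies 20 mm from the lever's pivot at the angle 0.873 + lever value; the bail points from the pin at the angle 0.873 + lever + bail values. Stiff hinge: it stays where it is put, and it turns along with the lever unless its bar is held. Drawing the bar back swings the lever along, at about 9 N.
- bail_bar (a point): Middle of the bail's cross bar, 100 mm from the bail's pin. Steel bar of 7 mm diameter along y with yellow round end knobs of 12 mm diameter, 46 mm wide over the knobs, whose flat outer ends can be gripped across (along y); they may turn between the fingers. The bail's wires lie at y = +-20.5 mm.
- drawer (a joint): How far the drawer is drawn in: 0 = resting out on its gasket spring, grows to -x of the box; with the latch home it is about 0.007. The spring pushes it out with 12 N plus 3.5 N per mm.
- keeper (a point): Seat of the hook on the drawer: the bar's centre when it rests on the step, against the post, under the lip. 88 mm from the pivot along the box's x (drawer out), 90 mm above the bench. Hook 16 mm wide along y. Post: x from -12.5 to -3.5 mm of here. Lip: from the post's top to x = +4 mm, underside 7 mm and top 13 mm above here.
- keeper_step: Step of the hook, where the bar rests: top 3.5 mm below keeper, from the post to 33.5 mm beyond keeper. Let the bar down over 8 mm beyond keeper, then draw it back under the lip. The bail may not press on it with over 20 N. Its origin is the testbox origin (shifted with the drawer). Beside the hook the drawer's panel is only 56 mm high.
- board: Loose brown circuit board, 75 x 110 x 15 mm, a bystander.
- screwdriver: Loose green screwdriver 160 mm long, a bystander.
- multimeter: Loose red multimeter 170 x 85 x 44 mm, a bystander.
- flux_bottle: Loose blue bottle, 40 mm diameter, 90 mm high, a bystander.
- tape_roll: Loose yellow roll of 70 mm diameter, 20 mm high, a bystander.
- parts_tray: Loose white tray 110 x 80 x 25 mm, a bystander.
- brush: Loose brush 170 mm long, a bystander.
- buffer_foot: Foot of the black rubber buffer (12 mm diameter) on which the handle comes to rest, 55 mm from the pivot to -x; origin on the roof. The buffer stands on an adjusting screw that is set differently each time (top 23 to 34 mm above the roof), so that home must be felt. It yields about 10 N per mm; the handle has to be left resting firmly on it.

How it is judged:
On the way, in this order (a step that is already met when the one before it is completed fails the run):
1. the bail's bar is caught under the hook's lip, while the lever is still short of centre (x of bail_bar in the frame of keeper between -0.004 and 0.0035 m and z of bail_bar in the frame of keeper between -0.004 and 0.006 m and value of joint lever below 2.2 rad), for 0.2 s.
2. the lever is past centre and pressed onto its buffer, with the drawer drawn in by the bail (value of joint lever above 2.32 rad and contact force between handle and buffer_foot above 1.5 N and value of joint drawer above 0.005 m), for 0.1 s.
At the end, for the whole second after the job is handed in: The lever is past its centre (joint value above 2.32) and left resting firmly on its buffer (more than 1.5 N), the bar lies in the hook under its lip (within about 4 mm of the seat along the pull and between the step and the lip), and the latch by itself holds the drawer drawn in by more than 5 mm (all of step 2 and x of bail_bar in the frame of keeper between -0.004 and 0.0035 m and z of bail_bar in the frame of keeper between -0.004 and 0.006 m); the robot touches nothing.
It fails at once if the lever's handle is pushed with more than 20 N (contact force between any of the fingers, the arm and handle above 20 N).
It fails at once if the bail is pressed on the hook's step with more than 20 N (contact force between bail and keeper_step above 20 N).
It fails at once if a bystander is moved by more than 30 mm (distance of any of board, screwdriver, multimeter, flux_bottle, tape_roll, parts_tray, brush from where it was at the start of the episode above 0.03 m).
It also fails if it takes over 72 s, if anything falls off the work surface, if the arm or the gripper's body presses on something with over 40 N, if the wrist force passes 120 N, or if a joint passes its speed limit or range.

### The arm

A 7-joint arm with a two-finger parallel gripper is mounted at the origin on the work surface. World frame = base frame: x ahead of the robot, y to its left, z up, the work surface at z = 0. Lengths are in m, angles in rad, forces in N, time in s.
With the tool pointing down it reaches from about 0.425 to 0.975 m from the base axis. Payload 16.7 kg.
Tool frame: the origin (TCP) lies on the centre line of the jaws, within the pads' length; the fingertips stand 11 mm ahead of it and the grasp point (between the pads) lies 8 mm behind it; x points along the fingers, y is the direction in which the jaws open and shut, and the axes are right-handed (so a half turn about x gives the same grasp; the last joint's range is limited). The gripper opens to 85 mm and grips with 20 to 120 N. Pads are 22 mm wide; open, the fingers measure 114 mm over their backs; the gripper's body (76 mm by 85 mm) begins 54 mm behind the grasp point. The pads swing forward as they close: fully open they stand 13 mm farther back than shut.
Start: joints at [1.071, 0.426, 0.074, 1.606, -0.034, 1.111, -0.067], TCP at [0.232, -0.634, 0.242] pointing down, gripper open.
Joint ranges: [-2.85, 2.85], [-0.5, 2.14], [-1.23, 1.37], [0.21, 2.46], [-1.02, 4.16], [0.16, 2.05], [-2.73, 2.73]. Speed limits (rad/s): [1.89, 1.89, 2.39, 2.39, 3.01, 3.01, 3.01].

### API

Orientations are given as a rotation vector (axis times angle).
In Python, from rig import manip gives the robot as it stands. The module is installed in compiled form; this text tells all that it offers.
- The arm moves only by the tool step_arm, never from a script. Its argument "motion" is one flat list of numbers, 6 for each row, row after row: the shift along the tool's x, y, z in cm, then the turn, a rotation vector about the tool's x, y, z in degrees. A call has 1 to 10 rows; each row is the pose to reach, as a shift and turn from the pose commanded when the call began, along the tool's axes at that moment; what a row does not reach only later rows make up. A row lasts 1/10 s, in which the tool goes at most 50 mm and 8.59 degrees, less where a joint would pass 70% of its speed; a pose out of reach is approached as far as the arm can. A call with a gripper value outside its range is refused whole. "gripper" is the closure, from -1 (fully open) to 1 (shut), so that 0 is half open, set as the call begins (left out, the last holds). The fingers move at their own pace and stop on an object; "squeeze" is the grip in N (left out, the last holds). Time passes only in rows, so rows that repeat a pose let the fingers close. It gives the time, the measured TCP pose, the force and the opening at its end, in the units of the state.
- manip.observe(): the state, without advancing time (a new reading comes with each control period).
- manip.get_image(name): name is "scene" or "top"; returns a dict with "pixels" (400x640x3 uint8, red, green, blue), "z_map" (400x640 float32, m along the optical axis (not along the pixel's ray), 0 where there is no reading), "mtx" (3x3 intrinsics, pixels), "T" (4x4, takes a point from camera to world coordinates). Camera axes: x right, y down, z forward; pixel columns grow to the right and rows downward; lengths in m; the calibration is good to about 2 mm. A picture is of the moment at which its call begins.
- manip.close_job(): hands the job in, once; it reports no verdict.
The state is a dict: "clock": time; "q": joint angles; "qvel": joint speeds; "tau": joint torques, N m; "tcp_pos": TCP position; "ee_rot": TCP orientation; "force": force on the tool from outside, world axes, zero at the start; "moment": the same for the moment, N m; "width": opening from 0.0 (shut) to 1.0 (fully open).
Only numpy, scipy, OpenCV 4.12 (cv2) and the standard library are available. Lean on these libraries where they do the work, as an engineer would, in place of code of your own. Each camera call takes 0.05 s, during which the arm holds its last target.

## Working session

There is one attempt and no reset: what is moved stays moved. The work goes in short steps, Python scripts to look and compute and a tool call to move; the robot and the scene stay as the last step left them, time stands still between calls to the robot, and variables do not carry over. Pictures are saved under pics/ and viewed, and the job is handed in when it is done.

Besides the shell and the picture viewer there is one more tool, called after "Emit:" as name(argument=value, ...), one argument or row to a line, values as JSON. step_arm: Moves the arm, as the interface text tells. Its arguments: {"type":"object","properties":{"motion":{"type":"array","items":{"type":"number"}},"gripper":{"type":"number"},"squeeze":{"type":"number"}},"required":["motion"]}

```bash
mkdir -p pics; ls
python3 - <<'E'
from rig import manip
import cv2,numpy as np
print(manip.observe())
for n in ("scene","top"):
    d=manip.get_image(n); cv2.imwrite(f"pics/{n}0.png",d["pixels"][:,:,::-1]); np.savez(f"{n}0.npz",**d); print(n,d["mtx"],d["T"])
E
```

```text
pics
{'clock': 0.0, 'q': array([ 1.07051415,  0.4267352 ,  0.07383703,  1.60663274, -0.03408932,
        1.11080288, -0.06711914]), 'qvel': array([ 0.00160817,  0.00130409, -0.00080987, -0.00106033, -0.00065976,
       -0.00049201, -0.00022676]), 'tau': array([ 1.10117406e-03, -9.49824214e+01,  3.76233146e+00, -4.63497519e+01,
        1.95405789e-02,  1.03072595e-02, -5.76588513e-05]), 'tcp_pos': array([ 0.23178875, -0.63351947,  0.24159669]), 'ee_rot': array([ 2.03082533,  0.36122842, -2.03150568]), 'force': array([-0.93762491,  0.45816796, -0.05159107]), 'moment': array([-0.05091716,  0.00313051, -0.00928473]), 'width': 0.9986013150488708}
scene [[485.89486255   0.         324.95600894]
 [  0.         485.89486255 191.06592756]
 [  0.           0.           1.        ]] [[ 0.71450191  0.5867942  -0.38099814  0.96710429]
 [ 0.69956464 -0.60684484  0.3772912  -0.44489452]
 [-0.00981447 -0.53610811 -0.84409228  1.18085414]
 [ 0.          0.          0.          1.        ]]
top [[463.11324118   0.         320.07886533]
 [  0.         463.11324118 200.81268858]
 [  0.           0.           1.        ]] [[ 0.0050648  -0.99325387  0.11584945  0.3441952 ]
 [-0.9997138  -0.00773807 -0.02263734  0.02778189]
 [ 0.02338107 -0.11570164 -0.99300879  1.42541539]
 [ 0.          0.          0.          1.        ]]
```

View pics/scene0.png

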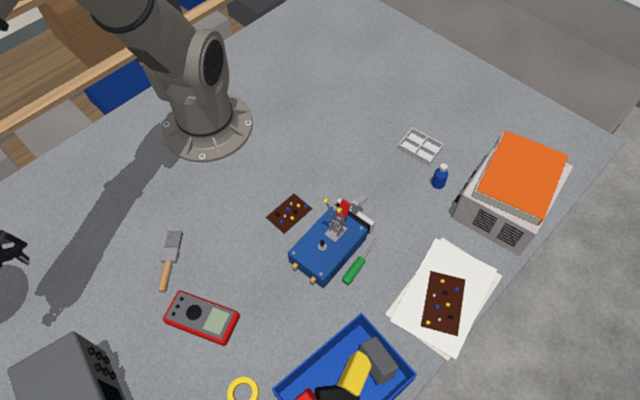

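View pics/top0.png

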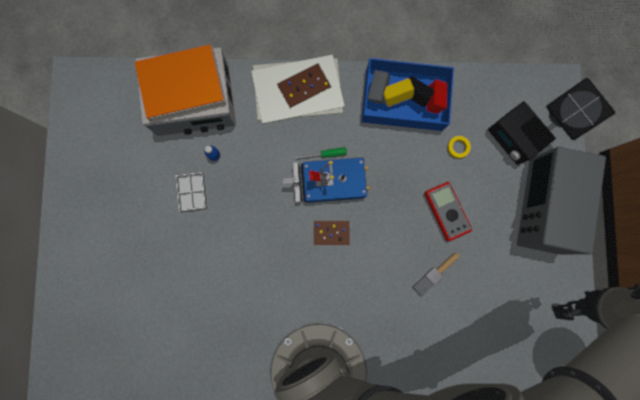

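Run:
```python
import cv2
a=cv2.imread("pics/scene0.png")[185:295,270:390]; cv2.imwrite("pics/s0c.png",cv2.resize(a,None,fx=5,fy=5,interpolation=cv2.INTER_CUBIC))
a=cv2.imread("pics/top0.png")[140:215,270:380]; cv2.imwrite("pics/t0c.png",cv2.resize(a,None,fx=7,fy=7,interpolation=cv2.INTER_CUBIC))
```

```text
(no output)
```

View pics/s0c.png

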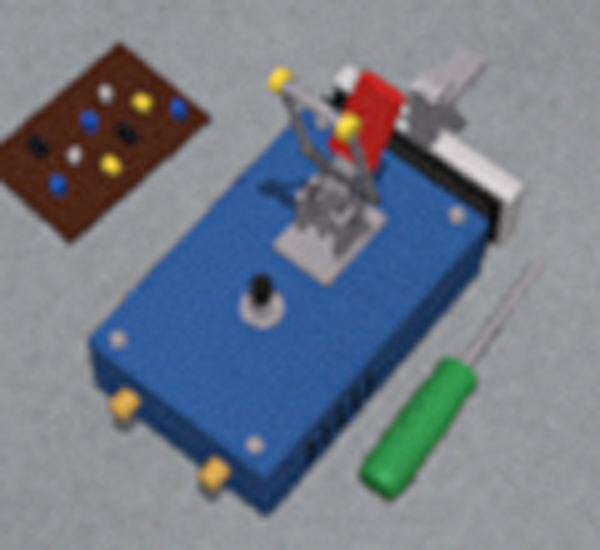

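View pics/t0c.png

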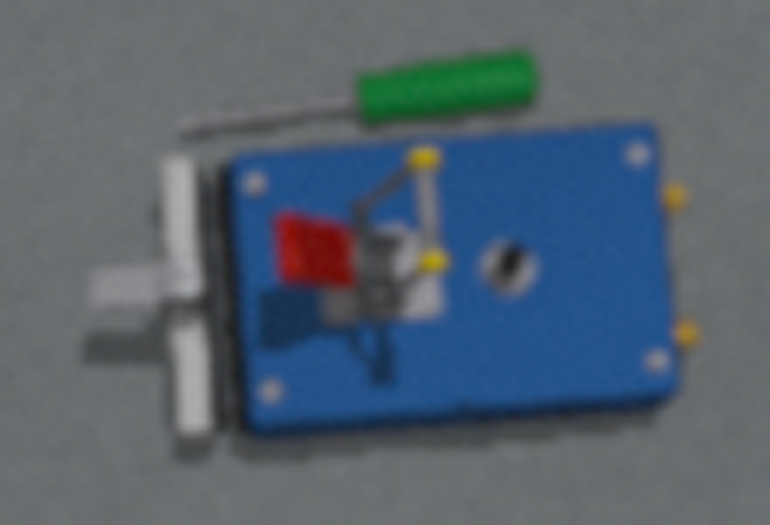

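```bash
cat > h.py <<'E'
import numpy as np,cv2
def cloud(d):
    K=d["mtx"];z=d["z_map"];v,u=np.mgrid[0:z.shape[0],0:z.shape[1]]
    P=np.stack([(u-K[0,2])/K[0,0]*z,(v-K[1,2])/K[1,1]*z,z],-1)
    return P@d["T"][:3,:3].T+d["T"][:3,3]
E
python3 - <<'E'
from h import *
for n in ("scene","top"):
    d=np.load(n+"0.npz");P=cloud(d);c=d["pixels"].astype(int);hsv=cv2.cvtColor(d["pixels"],cv2.COLOR_RGB2HSV)
    ok=d["z_map"]>0
    reg=ok&(np.abs(P[...,0]-.5)<.15)&(np.abs(P[...,1])<.16)
    fl=reg&(P[...,2]<.02); print(n,"bench z",np.median(P[fl][:,2]))
    roof=reg&(abs(P[...,2]-.06)<.008)&(hsv[...,0]>100)&(hsv[...,0]<125)&(hsv[...,1]>120)
    p=P[roof];print(len(p),np.median(p[:,2]))
    r=cv2.minAreaRect(p[:,:2].astype(np.float32));print(r,cv2.boxPoints(r))
    yel=reg&(hsv[...,0]>24)&(hsv[...,0]<35)&(hsv[...,1]>140)&(hsv[...,2]>110)&(P[...,2]>.08)
    k,l=cv2.connectedComponents(yel.astype(np.uint8))
    for i in range(1,k):
        print("yel",(l==i).sum(),P[l==i].mean(0),np.argwhere(l==i).mean(0)[::-1])
    red=reg&((hsv[...,0]<6)|(hsv[...,0]>174))&(hsv[...,1]>150)&(P[...,2]>.08)
    q=P[red];print("red",len(q),q.mean(0),q.min(0),q.max(0))
E
```

```text
scene bench z -0.0005894981414805711
2426 0.05871836967389954
((0.5714093446731567, -0.04530248045921326), (0.11970210820436478, 0.19035112857818604), 4.805991172790527) [[ 0.50379467  0.04452401]
 [ 0.5197427  -0.14515787]
 [ 0.639024   -0.13512897]
 [ 0.62307596  0.05455291]]
yel 1 [ 0.54811174 -0.03037053  0.21420674] [325. 200.]
yel 8 [ 0.58975586 -0.02641929  0.21224576] [339.125 210.125]
red 124 [0.56828186 0.01489889 0.14679827] [ 0.55129356 -0.025934    0.12108888] [0.58928012 0.02933774 0.19307121]
top bench z 5.363928629664727e-05
1861 0.05934071769129057
((0.5707047581672668, -0.04457926005125046), (0.11854984611272812, 0.18516035377979279), 4.904805660247803) [[ 0.5037312   0.04259387]
 [ 0.51956254 -0.14188845]
 [ 0.6376783  -0.13175239]
 [ 0.621847    0.05272993]]
yel 5 [ 0.58861478 -0.02518388  0.21413948] [329.8 162.4]
yel 5 [ 0.54978278 -0.0295159   0.21446838] [331.4 176.8]
red 79 [0.56390028 0.01394778 0.14615688] [0.55177384 0.00156267 0.124856  ] [0.5751275  0.02726905 0.16356739]
```

```bash
cat >> h.py <<'E'
from scipy.spatial.transform import Rotation as R
YAW=np.deg2rad(94.85); EX=np.array([np.cos(YAW),np.sin(YAW),0]);EY=np.array([-EX[1],EX[0],0]);EZ=np.array([0,0,1.]);O=np.array([.5682,-.0124,0])
B=np.stack([EX,EY,EZ],1)
def tob(P): return (P-O)@B
def tow(p): return O+B@np.asarray(p,float)
def tools(tilt=0):
    # tool x down (tilted by tilt: tip leaning toward box +x), tool y = -/+ box y
    x=-EZ*np.cos(tilt)+EX*np.sin(tilt)
    return x
def rel(st,pw,Rw):
    R0=R.from_rotvec(st["ee_rot"]);
    d=R0.inv().apply(pw-st["tcp_pos"])*100; r=(R0.inv()*Rw).as_rotvec(degrees=True)
    return np.round(d,2),np.round(r,2)
def down(sgn=1):
    x=-EZ;y=sgn*EY;return R.from_matrix(np.stack([x,y,np.cross(x,y)],1))
E
python3 - <<'E'
from h import *
from rig import manip
st=manip.observe()
print(R.from_rotvec(st["ee_rot"]).as_matrix().round(3))
for s in (1,-1):
    print(s,rel(st,tow([-.0155,0,.29]),down(s)))
for n in ("scene","top"):
    d=np.load(n+"0.npz");P=tob(cloud(d));hsv=cv2.cvtColor(d["pixels"],cv2.COLOR_RGB2HSV);ok=d["z_map"]>0
    m=ok&(abs(P[...,1])<.03)&(P[...,0]>-.02)&(P[...,0]<.08)&((hsv[...,0]<6)|(hsv[...,0]>174))&(hsv[...,1]>150)&(P[...,2]>.1)
    q=P[m];q=q[(q[:,2]<.17)]
    c=q[:,[0,2]].mean(0);u,s,v=np.linalg.svd(q[:,[0,2]]-c);print(n,"handle c",c,"dir ang",np.arctan2(v[0,1],v[0,0])%np.pi,s, "y",q[:,1].min(),q[:,1].max())
    m=ok&(abs(P[...,1])<.006)&(P[...,0]>.06)&(P[...,0]<.14)&(P[...,2]>.05)
    for p in sorted(P[m].round(4).tolist()): print(p)
E
```

```text
[[-0.     0.344 -0.939]
 [ 0.001 -0.939 -0.344]
 [-1.    -0.001  0.   ]]
1 (array([ -4.78, -45.29, -52.53]), array([1.0525e+02, 6.0000e-02, 4.0000e-02]))
-1 (array([ -4.78, -45.29, -52.53]), array([-7.475e+01, -4.000e-02,  6.000e-02]))
scene handle c [0.02753945 0.14642207] dir ang 0.9725302758235905 [0.13826737 0.02672227] y -0.013648359014098433 0.01452083515220546
[0.0605, -0.0026, 0.0551]
[0.0619, -0.0048, 0.0556]
[0.0627, 0.0058, 0.0535]
[0.0634, -0.0004, 0.054]
[0.0687, 0.0003, 0.0514]
[0.0693, -0.006, 0.0521]
[0.0704, 0.0017, 0.0529]
[0.0709, -0.0015, 0.0504]
[0.0712, 0.004, 0.0913]
[0.0715, 0.005, 0.105]
[0.0717, 0.004, 0.0804]
[0.0718, 0.0006, 0.0786]
[0.072, -0.004, 0.0517]
[0.072, -0.0021, 0.0865]
[0.072, 0.0005, 0.0733]
[0.0723, -0.0046, 0.099]
[0.0723, -0.0025, 0.0762]
[0.0724, -0.0042, 0.1035]
[0.0724, 0.0054, 0.0983]
[0.0725, 0.0052, 0.0933]
[0.0726, -0.0051, 0.0837]
[0.0728, 0.0035, 0.0531]
[0.0729, -0.0031, 0.0548]
[0.073, -0.0054, 0.0731]
[0.0731, -0.0026, 0.0594]
[0.0732, -0.0024, 0.0643]
[0.0732, 0.004, 0.0574]
[0.0734, -0.0005, 0.0983]
[0.0735, -0.0043, 0.0868]
[
[... 3721 characters left out ...]
3, 0.002, 0.0873]
[0.0987, 0.0044, 0.084]
[0.1008, -0.0038, 0.0893]
[0.1011, -0.0015, 0.0851]
[0.1013, 0.0018, 0.0869]
[0.1015, 0.0043, 0.0846]
[0.1036, -0.0035, 0.0923]
[0.104, -0.0014, 0.0872]
[0.1043, 0.001, 0.0836]
[0.1044, 0.0043, 0.0861]
[0.1067, -0.0049, 0.0851]
[0.1068, -0.0011, 0.0901]
[0.1072, 0.0009, 0.0842]
[0.1074, 0.0036, 0.0831]
[0.1095, -0.0044, 0.0896]
[0.1097, -0.0017, 0.0878]
[0.1101, 0.0006, 0.084]
[0.1101, 0.0045, 0.0895]
[0.1126, -0.0054, 0.0848]
[0.1127, -0.0021, 0.0868]
[0.113, 0.0005, 0.0849]
[0.1131, 0.0038, 0.0869]
[0.1155, -0.0055, 0.0852]
[0.1158, -0.0032, 0.0815]
[0.1158, 0.0005, 0.0861]
[0.116, 0.0036, 0.0871]
[0.1181, -0.0046, 0.0919]
[0.1184, -0.0022, 0.0887]
```

```bash
sed -i 's/O=np.array(\[.5682,-.0124,0\])/O=np.array([.5683,-.0139,0])/' h.py
python3 - <<'E'
from h import *
from rig import manip
print(rel(manip.observe(),tow([-.014,0,.29]),down(-1)))
E
```

```text
(array([ -4.78, -45.29, -52.52]), array([-7.475e+01, -4.000e-02,  6.000e-02]))
```

Emit:
step_arm(
  motion=[-4.8,-22.65,-26.3,-37.4,0,0,-4.8,-22.65,-26.3,-37.4,0,0,-4.8,-22.65,-26.3,-37.4,0,0,-4.8,-22.65,-26.3,-37.4,0,0,-4.8,-22.65,-26.3,-37.4,0,0,-4.8,-22.65,-26.3,-37.4,0,0,-4.8,-22.65,-26.3,-37.4,0,0,-4.8,-22.65,-26.3,-37.4,0,0],
  gripper=-1,
  squeeze=25,
)

```text
clock: 0.9
tcp_pos: [0.4047, -0.3252, 0.2914]
ee_rot: [1.61, 0.89, -1.606]
force: [-1.1, -1.5, -0.8]
width: 0.999
```

Run:
```python
from h import *
from rig import manip
print(rel(manip.observe(),tow([-.014,0,.29]),down(-1)))
```

```text
(array([  0.19,  -1.8 , -33.94]), array([-36.89,  -0.06,  -0.11]))
```

Emit:
step_arm(
  motion=[0.2,-1.8,-33.94,-36.9,0,0,0.2,-1.8,-33.94,-36.9,0,0,0.2,-1.8,-33.94,-36.9,0,0,0.2,-1.8,-33.94,-36.9,0,0,0.2,-1.8,-33.94,-36.9,0,0,0.2,-1.8,-33.94,-36.9,0,0,0.2,-1.8,-33.94,-36.9,0,0,0.2,-1.8,-33.94,-36.9,0,0,0.2,-1.8,-33.94,-36.9,0,0,0.2,-1.8,-33.94,-36.9,0,0],
)

```text
clock: 1.9
tcp_pos: [0.5679, -0.0359, 0.288]
ee_rot: [1.153, 1.244, -1.154]
force: [0.2, 0.5, -0.6]
width: 0.999
```

Run:
```python
from h import *
from rig import manip
s=manip.observe();print(s["q"],tob(s["tcp_pos"]),s["force"]);print(rel(s,tow([-.014,0,.2015]),down(-1)))
d=manip.get_image("scene");a=d["pixels"][130:290,240:440,::-1];cv2.imwrite("pics/s1.png",cv2.resize(a,None,fx=4,fy=4,interpolation=cv2.INTER_CUBIC)[:600])
```

```text
[ 0.37058125  0.25312406 -0.5005009   1.76789588  0.13207686  1.15448023
 -0.09450344] [-0.02188338  0.00224031  0.28804124] [ 0.17995545  0.48765308 -0.59925784]
(array([ 8.65,  0.22, -0.79]), array([-0.52,  0.02,  0.04]))
```

View pics/s1.png

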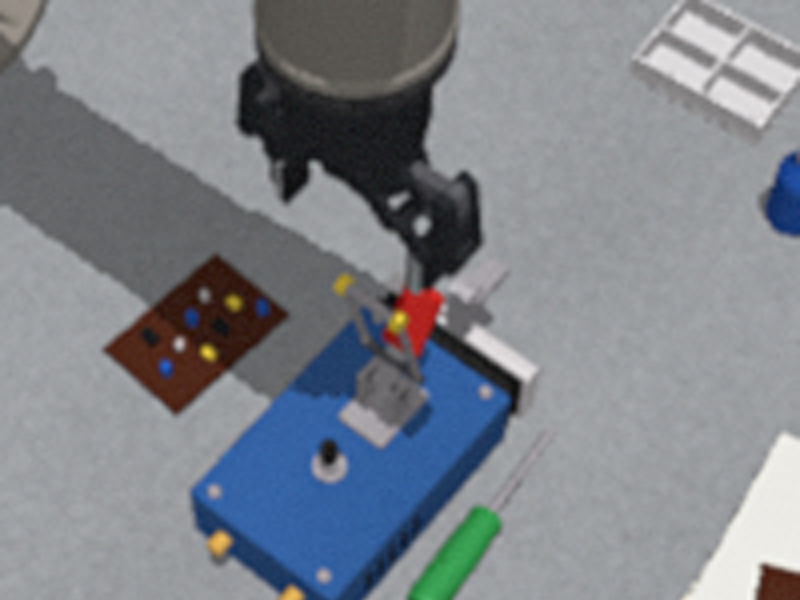

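Emit:
step_arm(
  motion=[5,0,0,0,0,0,5,0,0,0,0,0,5,0,0,0,0,0],
)

```text
clock: 2.25
tcp_pos: [0.5678, -0.0357, 0.2387]
ee_rot: [1.153, 1.245, -1.154]
force: [-0.5, 0.4, 0.7]
width: 1.002
```

Run:
```python
from h import *
from rig import manip
s=manip.observe();print(s["q"],tob(s["tcp_pos"]),s["force"]);print(rel(s,tow([-.014,0,.2015]),down(-1)))
```

```text
[ 0.36110869  0.29762771 -0.49601942  1.82503564  0.16031818  1.06033436
 -0.11970813] [-0.02162739  0.00237604  0.23867809] [-0.49820992  0.41125177  0.69706539]
(array([ 3.72,  0.24, -0.76]), array([-0.51, -0.01,  0.1 ]))
```

Emit:
step_arm(
  motion=[0,0.24,-0.76,-0.5,0,0,0,0.24,-0.76,-0.5,0,0,2.0,0.24,-0.76,-0.5,0,0,3.7,0.24,-0.76,-0.5,0,0,3.7,0.24,-0.76,-0.5,0,0,3.7,0.24,-0.76,-0.5,0,0],
)

```text
clock: 2.85
tcp_pos: [0.5705, -0.0269, 0.2024]
ee_rot: [1.146, 1.248, -1.145]
force: [-0.3, 0.7, -0.1]
width: 1.003
```

Run:
```python
from h import *
from rig import manip
s=manip.observe();print(tob(s["tcp_pos"]),s["force"]);print(rel(s,tow([-.014,0,.2015]),down(-1)))
for n in("scene","top"):
  d=manip.get_image(n);np.savez(n+"2.npz",**d);a=d["pixels"][130:280,240:440,::-1] ;cv2.imwrite(f"pics/{n}2.png",cv2.resize(a,None,fx=4,fy=4,interpolation=cv2.INTER_CUBIC))
```

```text
[-0.01314727 -0.00111761  0.20237642] [-0.34186895  0.71046785 -0.12359012]
(array([ 0.09, -0.11,  0.09]), array([ 0.06, -0.01, -0.04]))
```

View pics/scene2.png

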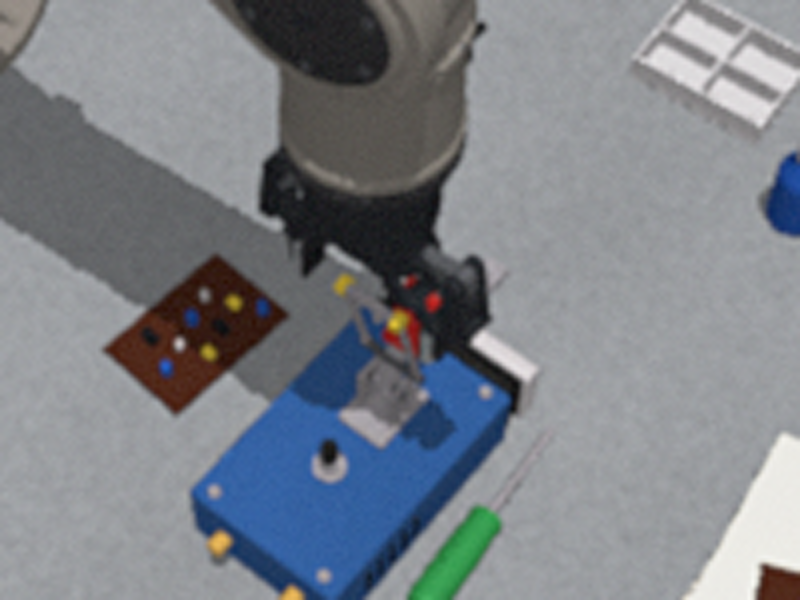

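View pics/top2.png

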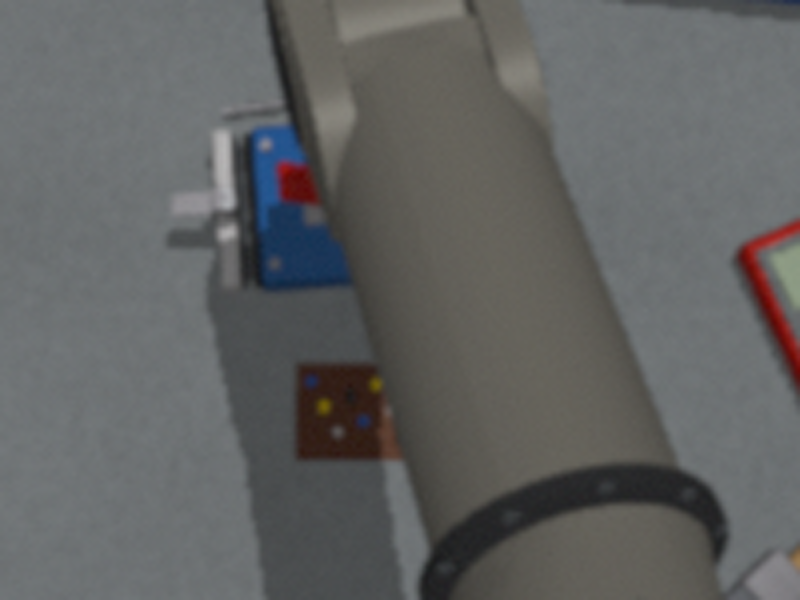

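Emit:
step_arm(
  motion=[0.1,-0.05,0.05,0,0,0,0.1,-0.05,0.05,0,0,0,0.1,-0.05,0.05,0,0,0,0.1,-0.05,0.05,0,0,0,0.1,-0.05,0.05,0,0,0,0.1,-0.05,0.05,0,0,0,0.1,-0.05,0.05,0,0,0,0.1,-0.05,0.05,0,0,0],
  gripper=1,
  squeeze=30,
)

```text
clock: 3.75
tcp_pos: [0.57, -0.0278, 0.2008]
ee_rot: [1.146, 1.248, -1.146]
force: [-0.0, -0.6, 5.8]
width: 0.529
```

Run:
```python
from h import *
from rig import manip
s=manip.observe();print(tob(s["tcp_pos"]),s["force"],s["width"])
for n in("scene",):
  d=manip.get_image(n);a=d["pixels"][160:260,270:400,::-1] ;cv2.imwrite(f"pics/{n}3.png",cv2.resize(a,None,fx=6,fy=6,interpolation=cv2.INTER_CUBIC))
```

```text
[-0.01397732 -0.00048614  0.20076024] [-0.02235777 -0.59747804  5.80339118] 0.5285278899860636
```

View pics/scene3.png

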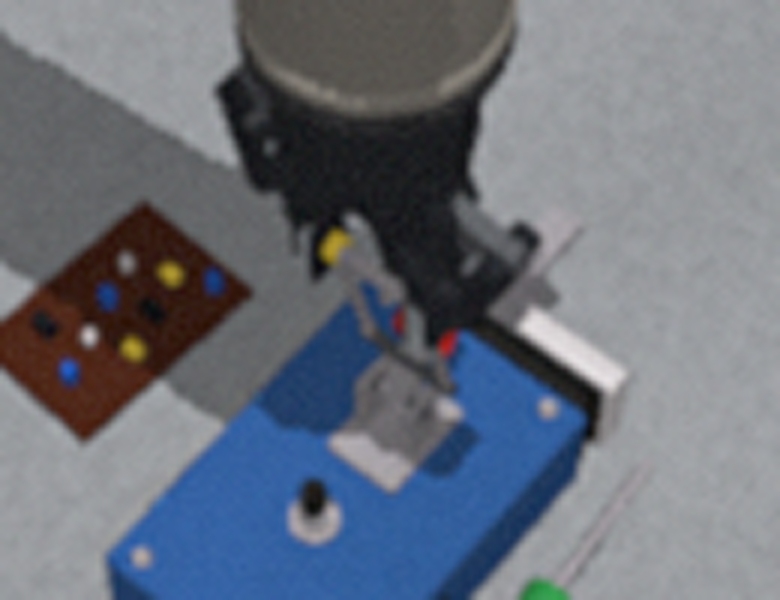

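Run:
```python
from h import *
a0=np.arctan2(97.4,-22.5);c=lambda a:np.array([8.5+100*np.cos(a),112.1+100*np.sin(a)])
def rows(a0,a1,n):
    p0=c(a0);print(", ".join(f"{-(c(a)-p0)[1]/10:.2f}, 0, {-(c(a)-p0)[0]/10:.2f}, 0, 0, 0" for a in np.linspace(a0,a1,n+1)[1:]),c(a1))
rows(a0,.9,8);rows(.9,-.1,10)
```

```text
-0.19, 0, -1.11, 0, 0, 0, -0.26, 0, -2.23, 0, 0, 0, -0.20, 0, -3.35, 0, 0, 0, -0.01, 0, -4.45, 0, 0, 0, 0.30, 0, -5.53, 0, 0, 0, 0.72, 0, -6.57, 0, 0, 0, 1.26, 0, -7.55, 0, 0, 0, 1.91, 0, -8.47, 0, 0, 0 [ 70.66099683 190.43269096]
0.66, 0, -0.75, 0, 0, 0, 1.39, 0, -1.43, 0, 0, 0, 2.19, 0, -2.04, 0, 0, 0, 3.04, 0, -2.56, 0, 0, 0, 3.94, 0, -2.99, 0, 0, 0, 4.88, 0, -3.34, 0, 0, 0, 5.85, 0, -3.58, 0, 0, 0, 6.83, 0, -3.73, 0, 0, 0, 7.83, 0, -3.78, 0, 0, 0, 8.83, 0, -3.73, 0, 0, 0 [108.00041653 102.11665834]
```

Emit:
step_arm(
  motion=[-0.19,0,-1.11,0,0,0,-0.26,0,-2.23,0,0,0,-0.2,0,-3.35,0,0,0,-0.01,0,-4.45,0,0,0],
)

```text
clock: 4.2
tcp_pos: [0.5659, 0.0178, 0.2005]
ee_rot: [1.146, 1.248, -1.145]
force: [2.2, -2.6, -0.4]
width: 0.535
```

Run:
```python
from h import *
from rig import manip
s=manip.observe();print(tob(s["tcp_pos"]),s["force"]@B,s["width"])
d=manip.get_image("scene");a=d["pixels"][160:260,270:400,::-1] ;cv2.imwrite(f"pics/s4.png",cv2.resize(a,None,fx=6,fy=6,interpolation=cv2.INTER_CUBIC))
```

```text
[ 0.03175255 -0.00026569  0.20046822] [-2.79310417 -1.95016769 -0.39079952] 0.5345644545775231
```

View pics/s4.png

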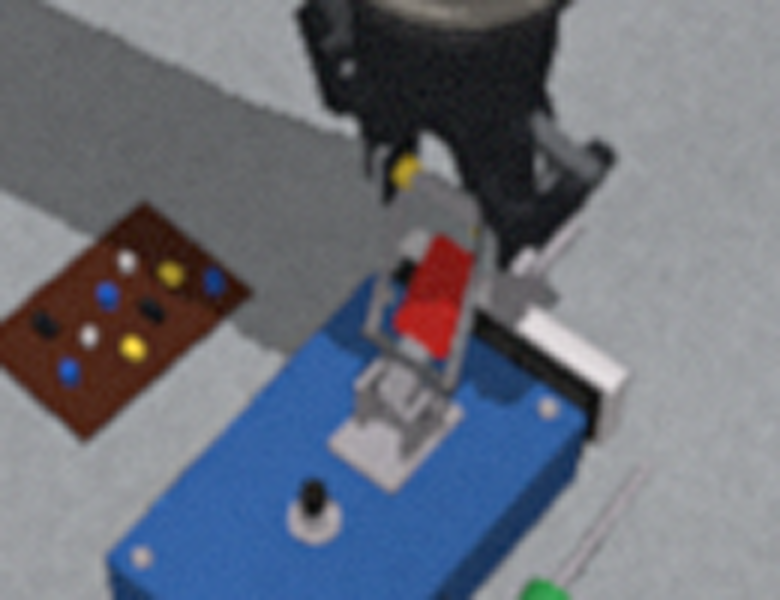

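Emit:
step_arm(
  motion=[0.31,0,-1.08,0,0,0,0.73,0,-2.12,0,0,0,1.27,0,-3.1,0,0,0,1.92,0,-4.02,0,0,0,2.58,0,-4.77,0,0,0,3.31,0,-5.45,0,0,0,4.11,0,-6.06,0,0,0,4.96,0,-6.58,0,0,0,5.86,0,-7.01,0,0,0,6.8,0,-7.36,0,0,0],
)

```text
clock: 5.25
tcp_pos: [0.5595, 0.0904, 0.1316]
ee_rot: [1.146, 1.249, -1.146]
force: [2.3, -0.0, 2.3]
width: 0.528
```

Run:
```python
from h import *
from rig import manip
s=manip.observe();print(tob(s["tcp_pos"]),s["force"]@B,s["width"])
d=manip.get_image("scene");a=d["pixels"][160:260,270:400,::-1] ;cv2.imwrite(f"pics/s5.png",cv2.resize(a,None,fx=6,fy=6,interpolation=cv2.INTER_CUBIC))
```

```text
[ 1.04671619e-01 -5.86996090e-05  1.31604343e-01] [-0.19934042 -2.30666675  2.2792597 ] 0.5276232794375273
```

View pics/s5.png

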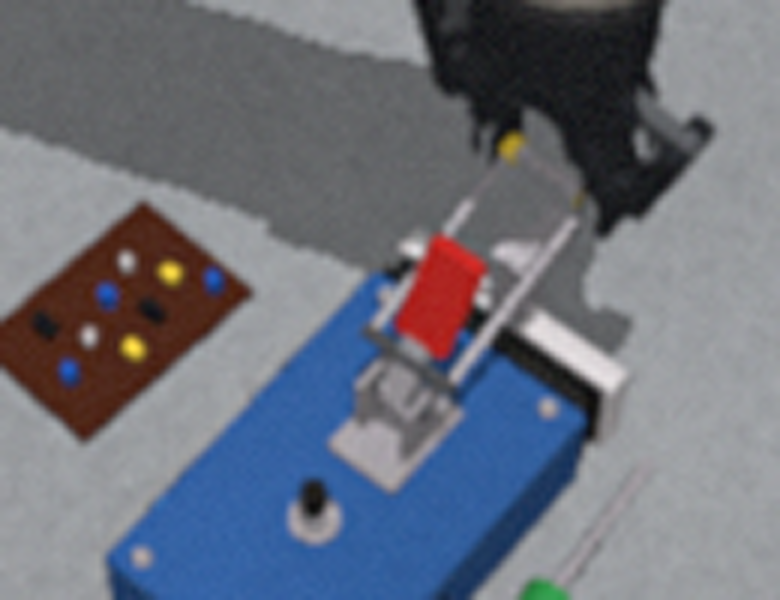

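Emit:
step_arm(
  motion=[0.97,0,-0.24,0,0,0,1.95,0,-0.39,0,0,0,2.95,0,-0.44,0,0,0,3.95,0,-0.39,0,0,0,4.35,0,-0.35,0,0,0,4.35,0,-0.35,0,0,0,4.35,0,-0.35,0,0,0],
)

```text
clock: 6.0
tcp_pos: [0.5592, 0.0934, 0.089]
ee_rot: [1.146, 1.249, -1.146]
force: [1.0, 1.3, 1.0]
width: 0.53
```

Run:
```python
from h import *
from rig import manip
s=manip.observe();print(tob(s["tcp_pos"]),s["force"]@B,s["width"])
d=manip.get_image("scene");a=d["pixels"][160:260,270:400,::-1] ;cv2.imwrite(f"pics/s6.png",cv2.resize(a,None,fx=6,fy=6,interpolation=cv2.INTER_CUBIC))
```

```text
[1.07704128e-01 2.10575662e-05 8.89656040e-02] [ 1.17823363 -1.11683745  1.00122571] 0.5300276085826303
```

View pics/s6.png

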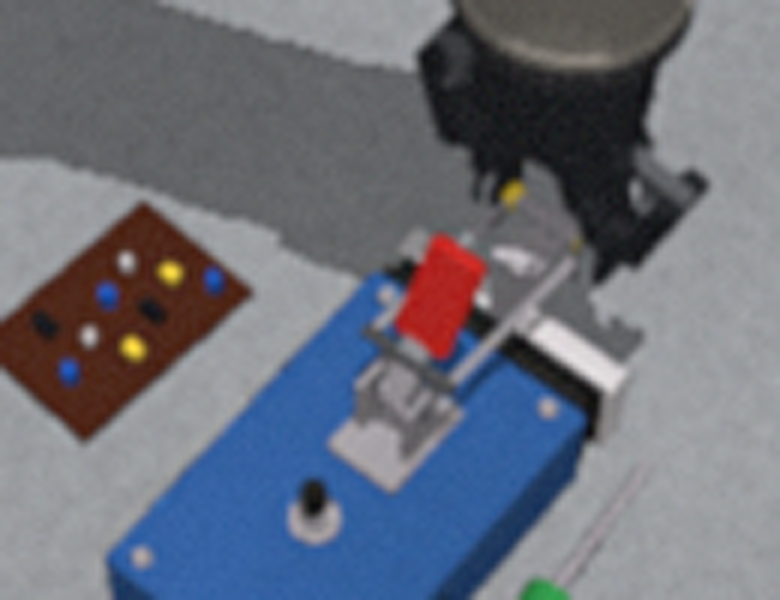

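Emit:
step_arm(
  motion=[0.2,0,0.03,0,0,0,0.4,0,0.06,0,0,0,0.4,0,0.06,0,0,0],
)

```text
clock: 6.35
tcp_pos: [0.5594, 0.0928, 0.0849]
ee_rot: [1.146, 1.248, -1.146]
force: [3.1, 0.2, 1.7]
width: 0.527
```

Emit:
step_arm(
  motion=[0.1,0,0.02,0,0,0,0.1,0,0.02,0,0,0],
)

```text
clock: 6.55
tcp_pos: [0.5594, 0.0926, 0.0839]
ee_rot: [1.146, 1.248, -1.146]
force: [2.0, 0.3, 0.6]
width: 0.53
```

Emit:
step_arm(
  motion=[0.1,0,0.02,0,0,0,0.1,0,0.02,0,0,0],
)

```text
clock: 6.75
tcp_pos: [0.5594, 0.0924, 0.0829]
ee_rot: [1.146, 1.248, -1.146]
force: [2.7, 0.4, 1.3]
width: 0.53
```

Emit:
step_arm(
  motion=[0.1,0,0.02,0,0,0,0.1,0,0.02,0,0,0],
)

```text
clock: 6.95
tcp_pos: [0.5594, 0.0922, 0.0819]
ee_rot: [1.146, 1.248, -1.146]
force: [3.0, 1.4, 1.4]
width: 0.531
```

Emit:
step_arm(
  motion=[0.05,0,0.01,0,0,0,0.05,0,0.01,0,0,0],
)

```text
clock: 7.15
tcp_pos: [0.5594, 0.0921, 0.0814]
ee_rot: [1.146, 1.248, -1.146]
force: [2.8, 0.6, 2.3]
width: 0.529
```

Emit:
step_arm(
  motion=[0.05,0,0.01,0,0,0,0.05,0,0.01,0,0,0],
)

```text
clock: 7.35
tcp_pos: [0.5594, 0.092, 0.0809]
ee_rot: [1.146, 1.248, -1.146]
force: [2.0, -0.1, 2.4]
width: 0.532
```

Emit:
step_arm(
  motion=[0.05,0,0.01,0,0,0,0.05,0,0.01,0,0,0],
)

```text
clock: 7.55
tcp_pos: [0.5595, 0.092, 0.0807]
ee_rot: [1.146, 1.248, -1.146]
force: [0.9, -0.5, 8.6]
width: 0.527
```

Emit:
step_arm(
  motion=[-0.12,0,0,0,0,0,-0.12,0,0.3,0,0,0,-0.12,0,0.6,0,0,0,-0.12,0,0.8,0,0,0,-0.12,0,0.8,0,0,0],
)

```text
clock: 8.05
tcp_pos: [0.5599, 0.0857, 0.0816]
ee_rot: [1.147, 1.25, -1.144]
force: [2.0, 9.9, -0.0]
width: 0.533
```

Emit:
step_arm(
  motion=[0,0,0.25,0,0,0,0,0,0.5,0,0,0,0,0,0.5,0,0,0],
)

```text
clock: 8.35
tcp_pos: [0.5604, 0.0807, 0.0816]
ee_rot: [1.147, 1.25, -1.144]
force: [3.8, 8.9, -0.1]
width: 0.532
```

Run:
```python
from h import *
from rig import manip
s=manip.observe();print(tob(s["tcp_pos"]),s["force"]@B,s["width"])
d=manip.get_image("scene");a=d["pixels"][160:260,270:400,::-1] ;cv2.imwrite(f"pics/s7.png",cv2.resize(a,None,fx=6,fy=6,interpolation=cv2.INTER_CUBIC))
```

```text
[ 0.09495248 -0.00016992  0.08164718] [ 8.5189518  -4.5599871  -0.06529166] 0.531705065447341
```

View pics/s7.png

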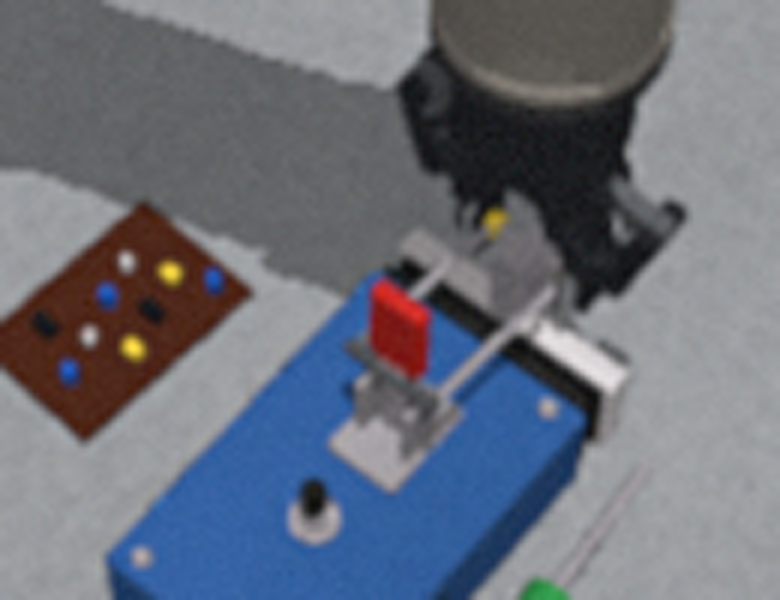

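Emit:
step_arm(
  motion=[0,0,0.2,0,0,0,0,0,0.4,0,0,0,0,0,0.4,0,0,0],
)

```text
clock: 8.7
tcp_pos: [0.5608, 0.0769, 0.0816]
ee_rot: [1.147, 1.25, -1.143]
force: [2.6, 9.6, -0.5]
width: 0.529
```

Emit:
step_arm(
  motion=[0,0,0.1,0,0,0,0,0,0.1,0,0,0],
)

```text
clock: 8.9
tcp_pos: [0.5608, 0.0761, 0.0816]
ee_rot: [1.147, 1.251, -1.143]
force: [2.5, 10.5, -2.1]
width: 0.526
```

Emit:
step_arm(
  motion=[0,0,0.1,0,0,0,0,0,0.1,0,0,0],
)

```text
clock: 9.1
tcp_pos: [0.5609, 0.0753, 0.0816]
ee_rot: [1.147, 1.251, -1.143]
force: [2.2, 12.2, -2.0]
width: 0.529
```

Emit:
step_arm(
  motion=[0,0,0.05,0,0,0,0,0,0.05,0,0,0],
)

```text
clock: 9.3
tcp_pos: [0.5609, 0.0749, 0.0816]
ee_rot: [1.147, 1.251, -1.143]
force: [2.2, 12.1, -0.9]
width: 0.527
```

Emit:
step_arm(
  motion=[0,0,0.05,0,0,0,0,0,0.05,0,0,0],
)

```text
clock: 9.5
tcp_pos: [0.561, 0.0744, 0.0816]
ee_rot: [1.147, 1.251, -1.143]
force: [2.9, 11.5, -1.2]
width: 0.532
```

Run:
```python
from h import *
from rig import manip
s=manip.observe();print(tob(s["tcp_pos"]),s["force"]@B,s["width"],s["moment"])
d=manip.get_image("scene");a=d["pixels"][160:260,270:400,::-1] ;cv2.imwrite(f"pics/s8.png",cv2.resize(a,None,fx=6,fy=6,interpolation=cv2.INTER_CUBIC));np.savez("s8.npz",**d)
```

```text
[ 0.08863614 -0.00015181  0.08160609] [11.2248839  -3.91011779 -1.23936563] 0.5319960062764001 [ 2.42749204 -0.47690805  0.06259664]
```

View pics/s8.png

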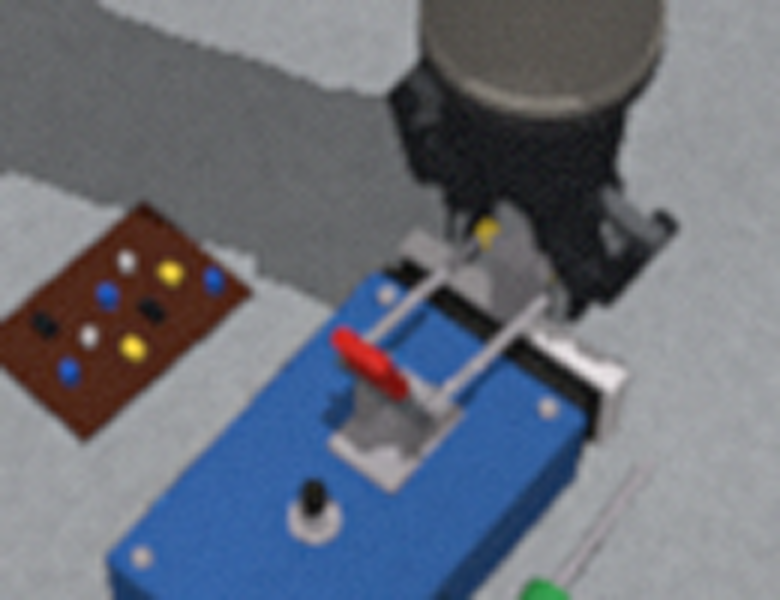

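Emit:
step_arm(
  motion=[0,0,0.05,0,0,0,0,0,0.05,0,0,0],
)

```text
clock: 9.75
tcp_pos: [0.561, 0.0742, 0.0816]
ee_rot: [1.147, 1.251, -1.143]
force: [2.5, 13.3, -2.2]
width: 0.528
```

Emit:
step_arm(
  motion=[0,0,0.05,0,0,0,0,0,0.05,0,0,0],
)

```text
clock: 9.95
tcp_pos: [0.561, 0.0742, 0.0816]
ee_rot: [1.147, 1.252, -1.142]
force: [1.5, 15.7, -2.2]
width: 0.53
```

Emit:
step_arm(
  motion=[0,0,-0.03,0,0,0,0,0,-0.03,0,0,0],
)

```text
clock: 10.15
tcp_pos: [0.561, 0.0742, 0.0816]
ee_rot: [1.147, 1.251, -1.143]
force: [1.5, 14.5, -2.0]
width: 0.536
```

Emit:
step_arm(
  motion=[0,0,0,0,0,0,0,0,0,0,0,0,0,0,0,0,0,0,0,0,0,0,0,0,0,0,0,0,0,0],
  gripper=-0.6,
)

```text
clock: 10.65
tcp_pos: [0.5611, 0.0712, 0.0816]
ee_rot: [1.146, 1.248, -1.146]
force: [-0.4, -0.3, 0.8]
width: 0.805
```

Run:
```python
from h import *
from rig import manip
s=manip.observe();print(tob(s["tcp_pos"]),s["force"]@B,s["width"],s["moment"])
d=manip.get_image("scene");a=d["pixels"][160:260,270:400,::-1] ;cv2.imwrite(f"pics/s9.png",cv2.resize(a,None,fx=6,fy=6,interpolation=cv2.INTER_CUBIC));np.savez("s9.npz",**d)
```

```text
[ 8.53754255e-02 -1.38371111e-05  8.16036655e-02] [-0.26889101  0.45355412  0.7885686 ] 0.805233144797009 [ 0.03732155 -0.00502512  0.0300034 ]
```

View pics/s9.png

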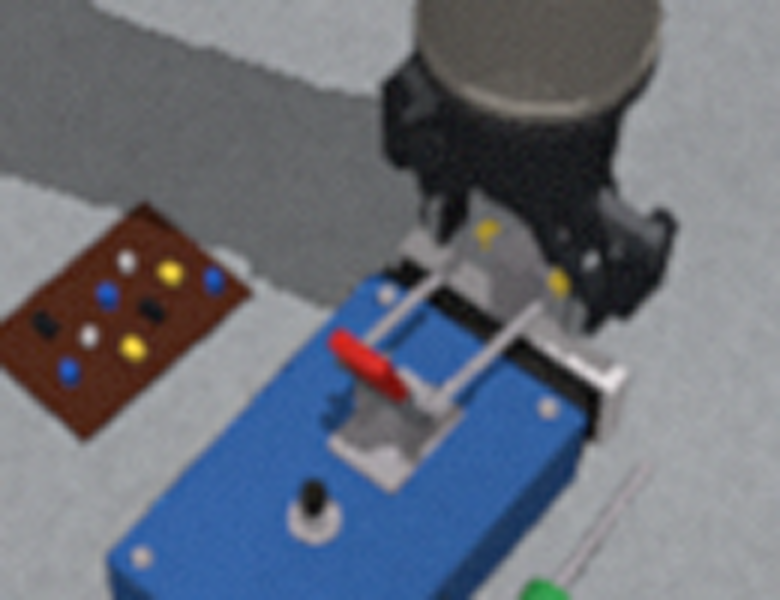

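Emit:
step_arm(
  motion=[-2,0,0,0,0,0,-5,0,0,0,0,0,-9,0,0,0,0,0,-13,0,0,0,0,0,-17,0,0,0,0,0,-17,0,0,0,0,0],
)

```text
clock: 11.3
tcp_pos: [0.5633, 0.072, 0.257]
ee_rot: [1.15, 1.243, -1.14]
force: [0.3, 1.1, -0.3]
width: 0.798
```

Run:
```python
from h import *
from rig import manip
s=manip.observe();print(tob(s["tcp_pos"]),s["force"]@B,s["width"],s["q"])
for n in ("scene","top"):
    d=manip.get_image(n);P=tob(cloud(d));hsv=cv2.cvtColor(d["pixels"],cv2.COLOR_RGB2HSV);ok=d["z_map"]>0
    m=ok&(abs(P[...,1])<.03)&(P[...,0]>-.06)&(P[...,0]<.08)&((hsv[...,0]<6)|(hsv[...,0]>174))&(hsv[...,1]>150)&(P[...,2]>.1)
    q=P[m]
    if len(q)>5:
        c=q[:,[0,2]].mean(0);u,ss,v=np.linalg.svd(q[:,[0,2]]-c);print(n,len(q),"handle c",c,"dir ang",np.arctan2(v[0,1],v[0,0])%np.pi,q.min(0),q.max(0))
    m=ok&(hsv[...,0]>20)&(hsv[...,0]<35)&(hsv[...,1]>120)&(P[...,2]>.08)&(P[...,0]>.06)&(P[...,0]<.13)&(abs(P[...,1])<.04)
    k,l=cv2.connectedComponents(m.astype(np.uint8))
    for i in range(1,k): print("yel",(l==i).sum(),P[l==i].mean(0))
    a=d["pixels"][140:260,240:400,::-1] ;cv2.imwrite(f"pics/{n}10.png",cv2.resize(a,None,fx=5,fy=5,interpolation=cv2.INTER_CUBIC));np.savez(n+"10.npz",**d)
```

```text
[ 0.08603931 -0.00228255  0.25696796] [ 1.08225661 -0.4414112  -0.32415843] 0.7983856472167631 [ 0.21894213  0.28083573 -0.55064439  1.81102865  0.16642911  1.08772707
 -0.30554248]
scene 53 handle c [-0.02436254  0.1585775 ] dir ang 1.9255989788057184 [-0.03072346 -0.01459706  0.12732678] [-0.01125692  0.01258372  0.16810974]
yel 7 [0.08794375 0.02031804 0.09502796]
yel 8 [ 0.08848033 -0.01974351  0.09338748]
```

View pics/scene10.png

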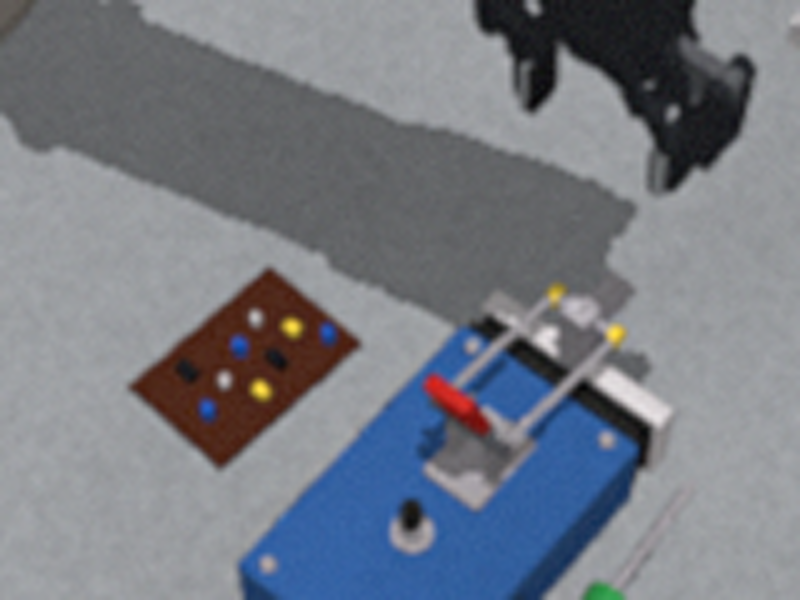

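Run:
```python
from h import *
from rig import manip
s=manip.observe();print(rel(s,tow([.008,0,.20]),down(-1)))
```

```text
(array([ 5.24, -0.05,  7.74]), array([ 0.03,  0.02, -0.1 ]))
```

Emit:
step_arm(
  motion=[0,0,4,0,0,0,0,-0.05,7.7,0,0,-0.1,3,-0.05,7.7,0,0,-0.1,5.2,-0.05,7.7,0,0,-0.1,5.2,-0.05,7.7,0,0,-0.1,5.2,-0.05,7.7,0,0,-0.1,5.2,-0.05,7.7,0,0,-0.1,5.2,-0.05,7.7,0,0,-0.1],
  gripper=1,
)

```text
clock: 12.2
tcp_pos: [0.5677, -0.0051, 0.2006]
ee_rot: [1.145, 1.249, -1.146]
force: [0.0, -0.3, -0.7]
width: 0.004
```

Run:
```python
from h import *
from rig import manip
s=manip.observe();print(tob(s["tcp_pos"]),s["force"]@B,s["width"]);print(rel(s,tow([.008,0,.171]),down(-1)))
d=manip.get_image("scene");a=d["pixels"][130:250,240:400,::-1] ;cv2.imwrite(f"pics/s11.png",cv2.resize(a,None,fx=5,fy=5,interpolation=cv2.INTER_CUBIC))
```

```text
[ 8.79950980e-03 -1.59550845e-04  2.00591175e-01] [-0.32220546  0.0112589  -0.66746552] 0.003821983634562601
(array([ 2.96, -0.01,  0.08]), array([0.07, 0.01, 0.02]))
```

View pics/s11.png

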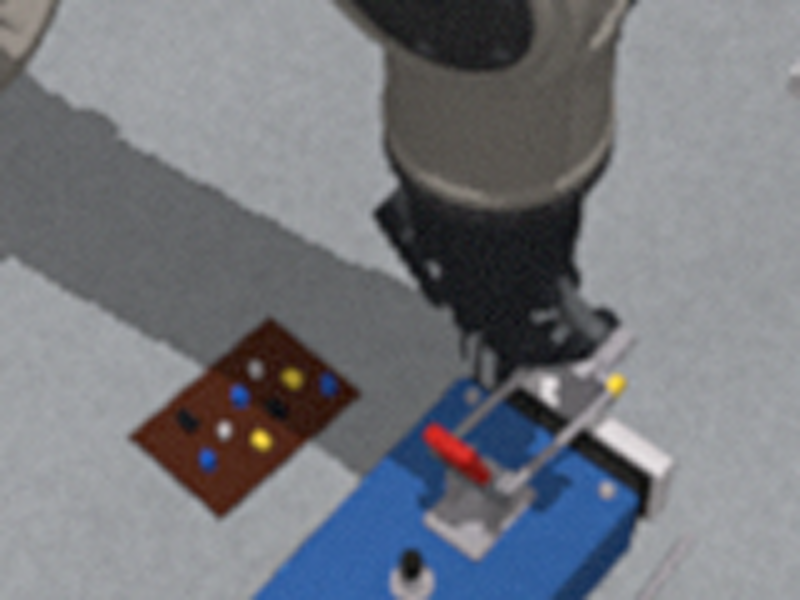

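Emit:
step_arm(
  motion=[1.5,0,0,0,0,0,3.0,0,0,0,0,0,3.0,0,0.6,0,0,0,3.0,0,1.1,0,0,0,3.0,0,1.1,0,0,0],
)

```text
clock: 12.75
tcp_pos: [0.5683, -0.0175, 0.1698]
ee_rot: [1.146, 1.249, -1.148]
force: [2.1, 0.5, 0.5]
width: 0.001
```

Emit:
step_arm(
  motion=[0,0,0.2,0,0,0,0,0,0.4,0,0,0,0,0,0.4,0,0,0],
)

```text
clock: 13.05
tcp_pos: [0.5686, -0.0206, 0.1699]
ee_rot: [1.146, 1.249, -1.147]
force: [-0.0, -0.0, 0.3]
width: -0.003
```

Emit:
step_arm(
  motion=[0,0,0.2,0,0,0,0,0,0.2,0,0,0],
)

```text
clock: 13.25
tcp_pos: [0.5687, -0.0222, 0.1697]
ee_rot: [1.145, 1.25, -1.147]
force: [-0.7, 1.1, 0.1]
width: -0.003
```

Emit:
step_arm(
  motion=[0,0,0.2,0,0,0,0,0,0.2,0,0,0],
)

```text
clock: 13.45
tcp_pos: [0.5688, -0.0243, 0.1696]
ee_rot: [1.145, 1.25, -1.147]
force: [-0.1, 2.3, 0.2]
width: 0.002
```

Emit:
step_arm(
  motion=[0,0,0.2,0,0,0,0,0,0.2,0,0,0],
)

```text
clock: 13.65
tcp_pos: [0.5689, -0.0262, 0.1696]
ee_rot: [1.145, 1.25, -1.147]
force: [0.0, 4.0, -0.9]
width: -0.004
```

Emit:
step_arm(
  motion=[0,0,0.2,0,0,0,0,0,0.2,0,0,0],
)

```text
clock: 13.85
tcp_pos: [0.5691, -0.028, 0.1696]
ee_rot: [1.145, 1.25, -1.147]
force: [0.1, 3.8, -1.3]
width: -0.001
```

Run:
```python
from h import *
from rig import manip
s=manip.observe();print(tob(s["tcp_pos"]),s["force"]@B,s["width"])
d=manip.get_image("scene");a=d["pixels"][130:250,240:400,::-1] ;cv2.imwrite(f"pics/s12.png",cv2.resize(a,None,fx=5,fy=5,interpolation=cv2.INTER_CUBIC))
```

```text
[-0.01414172  0.00040748  0.16958116] [ 3.76189693 -0.44906966 -1.30348098] -0.000505620630756073
```

View pics/s12.png

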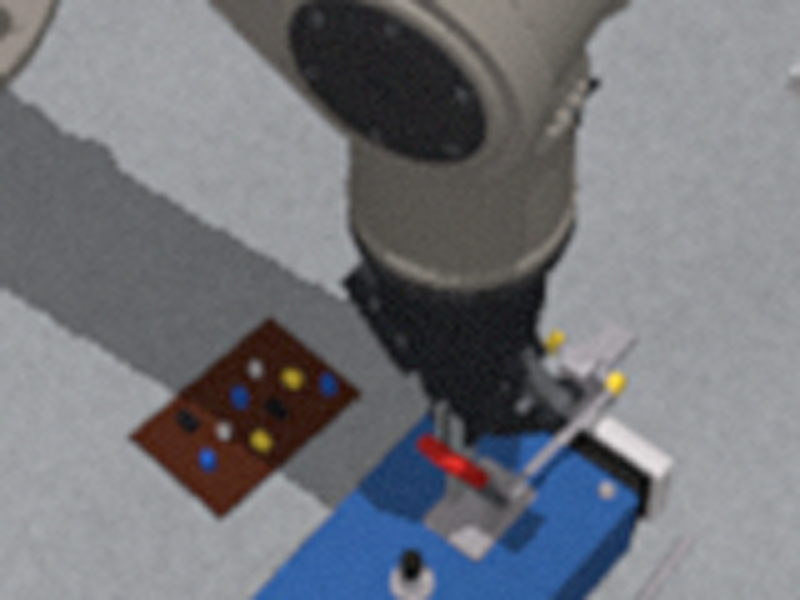

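Run:
```python
import numpy as np
c=lambda a:68.5*np.array([np.cos(a),np.sin(a)])
A=[1.94,2.42,2.75,2.90]
for a0,a1,n in ((1.94,2.42,6),(2.42,2.74,4),(2.74,2.9,4),(2.9,3.2,15)):
    print(", ".join(f"{-(c(a)-c(a0))[1]/10:.2f}, 0, {-(c(a)-c(a0))[0]/10:.2f}, 0, 0, 0" for a in np.linspace(a0,a1,n+1)[1:]))
```

```text
0.22, 0, 0.50, 0, 0, 0, 0.48, 0, 0.99, 0, 0, 0, 0.77, 0, 1.45, 0, 0, 0, 1.10, 0, 1.88, 0, 0, 0, 1.47, 0, 2.29, 0, 0, 0, 1.86, 0, 2.67, 0, 0, 0
0.43, 0, 0.35, 0, 0, 0, 0.88, 0, 0.66, 0, 0, 0, 1.35, 0, 0.93, 0, 0, 0, 1.85, 0, 1.16, 0, 0, 0
0.25, 0, 0.10, 0, 0, 0, 0.51, 0, 0.19, 0, 0, 0, 0.77, 0, 0.28, 0, 0, 0, 1.04, 0, 0.35, 0, 0, 0
0.13, 0, 0.03, 0, 0, 0, 0.27, 0, 0.06, 0, 0, 0, 0.40, 0, 0.09, 0, 0, 0, 0.54, 0, 0.11, 0, 0, 0, 0.67, 0, 0.13, 0, 0, 0, 0.81, 0, 0.15, 0, 0, 0, 0.94, 0, 0.16, 0, 0, 0, 1.08, 0, 0.18, 0, 0, 0, 1.22, 0, 0.19, 0, 0, 0, 1.35, 0, 0.19, 0, 0, 0, 1.49, 0, 0.20, 0, 0, 0, 1.63, 0, 0.20, 0, 0, 0, 1.76, 0, 0.20, 0, 0, 0, 1.90, 0, 0.19, 0, 0, 0, 2.04, 0, 0.19, 0, 0, 0
```

Emit:
step_arm(
  motion=[0.11,0,0.25,0,0,0,0.22,0,0.5,0,0,0,0.35,0,0.75,0,0,0,0.48,0,0.99,0,0,0,0.48,0,0.99,0,0,0],
)

```text
clock: 14.4
tcp_pos: [0.57, -0.0381, 0.1648]
ee_rot: [1.145, 1.25, -1.147]
force: [-0.6, 3.1, 0.1]
width: 0.001
```

Run:
```python
from h import *
from rig import manip
s=manip.observe();print(tob(s["tcp_pos"]),s["force"]@B,s["width"])
d=manip.get_image("scene");a=d["pixels"][130:250,240:400,::-1] ;cv2.imwrite(f"pics/s13.png",cv2.resize(a,None,fx=5,fy=5,interpolation=cv2.INTER_CUBIC))
```

```text
[-0.02421874  0.00037829  0.16476575] [3.10644032 0.37036868 0.08510488] 0.0010756484116097723
```

View pics/s13.png

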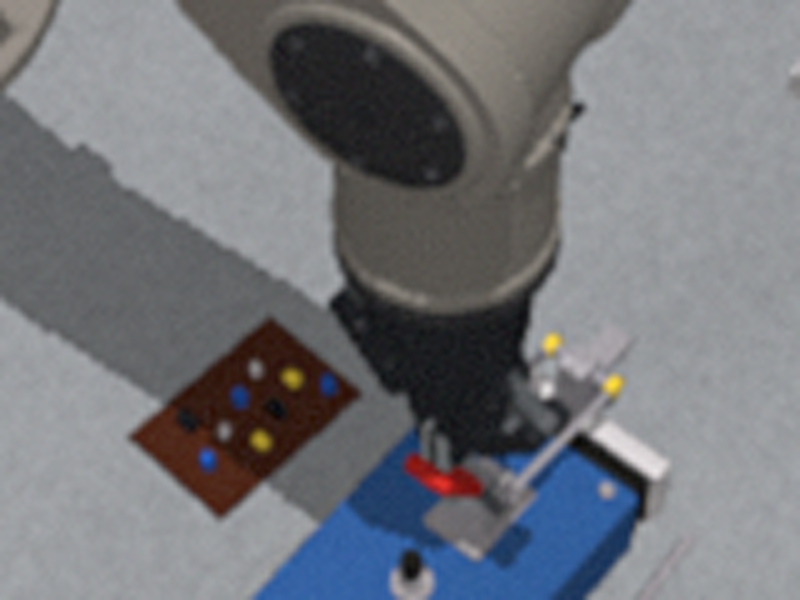

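Emit:
step_arm(
  motion=[0.14,0,0.23,0,0,0,0.29,0,0.46,0,0,0,0.45,0,0.68,0,0,0,0.62,0,0.89,0,0,0,0.62,0,0.89,0,0,0],
)

```text
clock: 14.95
tcp_pos: [0.5708, -0.0471, 0.1586]
ee_rot: [1.145, 1.25, -1.147]
force: [-0.4, 2.3, 1.2]
width: 0.004
```

```bash
cat > look.py <<'E'
from h import *
from rig import manip
import sys
s=manip.observe();print(tob(s["tcp_pos"]).round(4),(s["force"]@B).round(2),s["width"],s["clock"])
for n in ("scene","top"):
    d=manip.get_image(n);P=tob(cloud(d));hsv=cv2.cvtColor(d["pixels"],cv2.COLOR_RGB2HSV);ok=d["z_map"]>0
    m=ok&(hsv[...,0]>20)&(hsv[...,0]<35)&(hsv[...,1]>120)&(P[...,2]>.08)&(P[...,0]>.06)&(P[...,0]<.13)&(abs(P[...,1])<.04)
    k,l=cv2.connectedComponents(m.astype(np.uint8))
    for i in range(1,k): print(n,"yel",(l==i).sum(),P[l==i].mean(0),np.argwhere(l==i).mean(0)[::-1])
    # panel outer edge at z 40-58, |y| 20..55
    m=ok&(abs(P[...,1])>.02)&(abs(P[...,1])<.058)&(P[...,2]>.052)&(P[...,2]<.06)&(P[...,0]>.062)&(P[...,0]<.1)
    print(n,"panel top x",m.sum(),np.percentile(P[m][:,0],[10,50,90]) if m.sum() else None)
    a=d["pixels"][130:250,240:400,::-1] ;cv2.imwrite(f"pics/{n}{sys.argv[1]}.png",cv2.resize(a,None,fx=5,fy=5,interpolation=cv2.INTER_CUBIC));np.savez(f"{n}{sys.argv[1]}.npz",**d)
E
python3 look.py 14
```

```text
[-0.0333  0.0004  0.1586] [2.37 0.21 1.16] 0.0035494703808163597 14.95
scene yel 6 [0.0821832  0.02105847 0.09736494] [349.16666667 198.83333333]
scene yel 10 [ 0.0825984  -0.01973427  0.09701063] [361.7 207.3]
scene panel top x 102 [0.06467119 0.07549789 0.08264399]
top yel 5 [ 0.0838563  -0.01963652  0.09898285] [294.8 172.6]
top yel 5 [0.08395874 0.02080796 0.09816409] [295.8 186.4]
top panel top x 111 [0.06393511 0.07580417 0.08227739]
```

View pics/scene14.png

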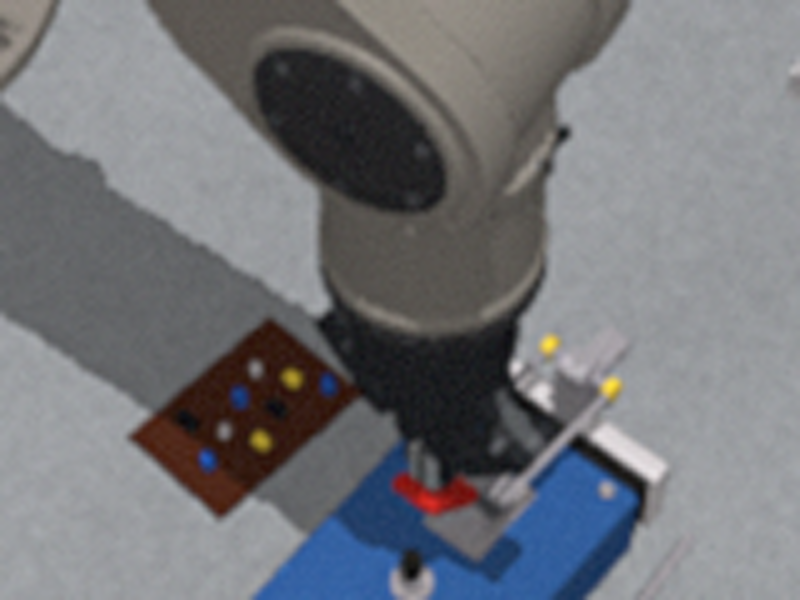

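Run:
```python
from h import *
for f in ("scene0","scene10","scene14","top0","top10","top14"):
    d=np.load(f+".npz");P=tob(cloud(d));ok=d["z_map"]>0;hsv=cv2.cvtColor(d["pixels"],cv2.COLOR_RGB2HSV)
    m=ok&(abs(P[...,1])<.007)&(P[...,2]>.08)&(P[...,2]<.092)&(P[...,0]>.085)&(P[...,0]<.13)
    m2=ok&(abs(P[...,1])>.025)&(abs(P[...,1])<.058)&(P[...,2]>.03)&(P[...,2]<.05)&(P[...,0]>.06)&(P[...,0]<.1)
    print(f,"step end",m.sum(),np.sort(P[m][:,0])[-8:].round(4) if m.sum() else 0, "panel face", m2.sum(), np.percentile(P[m2][:,0],[50,80]).round(4) if m2.sum() else 0)
a=np.load("scene10.npz")["pixels"][180:225,330:375];b=np.load("scene14.npz")["pixels"][180:225,330:375]
cv2.imwrite("pics/cmp.png",cv2.resize(np.hstack([a,b])[:,:,::-1],None,fx=8,fy=8,interpolation=cv2.INTER_CUBIC))
```

```text
scene0 step end 47 [0.117  0.1176 0.1189 0.119  0.1192 0.1203 0.1207 0.1215] panel face 34 [0.0722 0.0749]
scene10 step end 43 [0.1166 0.1175 0.1184 0.1198 0.1199 0.1204 0.122  0.1226] panel face 49 [0.0719 0.0753]
scene14 step end 39 [0.114  0.1141 0.1153 0.1158 0.1158 0.1162 0.1163 0.1191] panel face 20 [0.0716 0.0728]
top0 step end 45 [0.115  0.117  0.1173 0.1173 0.1175 0.1178 0.1196 0.1199] panel face 52 [0.0685 0.0723]
top10 step end 0 0 panel face 0 0
top14 step end 46 [0.1115 0.1118 0.1119 0.114  0.1143 0.1145 0.1148 0.115 ] panel face 29 [0.067  0.0707]
```

View pics/cmp.png

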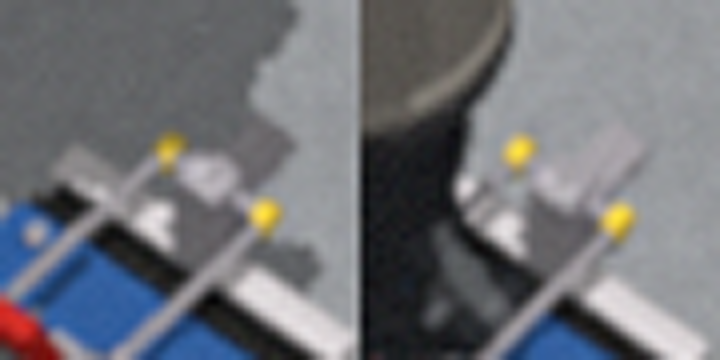

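Emit:
step_arm(
  motion=[0.18,0,0.21,0,0,0,0.37,0,0.41,0,0,0,0.56,0,0.6,0,0,0,0.76,0,0.79,0,0,0,0.97,0,0.97,0,0,0,1.19,0,1.14,0,0,0,1.41,0,1.3,0,0,0,1.64,0,1.45,0,0,0,1.64,0,1.45,0,0,0],
)

```text
clock: 15.95
tcp_pos: [0.5721, -0.0621, 0.1421]
ee_rot: [1.145, 1.249, -1.148]
force: [0.5, 0.1, 1.8]
width: 0.001
```

```bash
python3 look.py 15
```

```text
[-0.0484  0.0003  0.1421] [ 0.08 -0.54  1.76] 0.001052643561617019 15.95
scene yel 7 [0.07928262 0.01989396 0.09926652] [348.85714286 199.42857143]
scene yel 9 [ 0.07985622 -0.01955979  0.09687489] [361. 208.]
scene panel top x 124 [0.06410029 0.07327872 0.07992695]
top yel 5 [ 0.08096837 -0.01937573  0.09922252] [295.8 172.6]
top yel 5 [0.08108307 0.02092547 0.09748938] [296.8 186.4]
top panel top x 105 [0.06399628 0.07365661 0.08025525]
```

View pics/scene15.png

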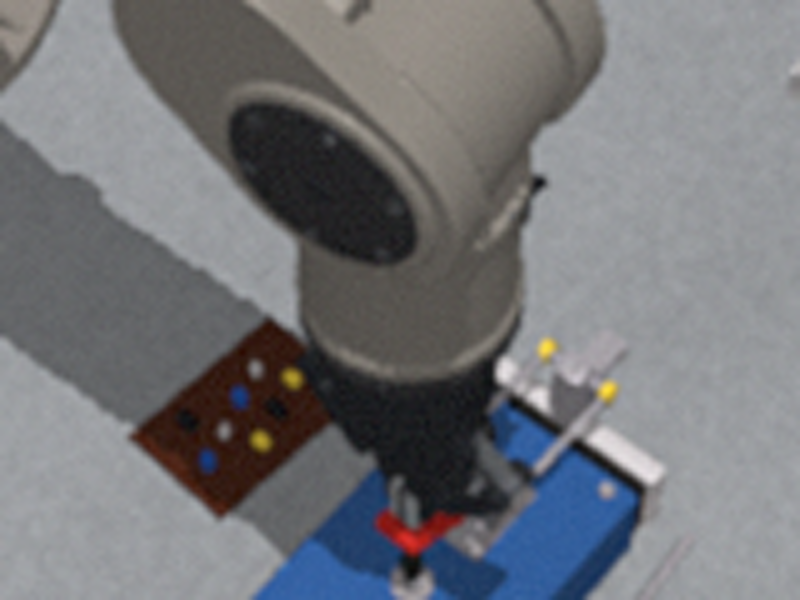

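Emit:
step_arm(
  motion=[0.23,0,0.14,0,0,0,0.47,0,0.27,0,0,0,0.72,0,0.39,0,0,0,0.97,0,0.5,0,0,0,1.22,0,0.6,0,0,0,1.48,0,0.69,0,0,0,1.74,0,0.78,0,0,0,1.74,0,0.78,0,0,0],
)

```text
clock: 16.85
tcp_pos: [0.5725, -0.0697, 0.1246]
ee_rot: [1.145, 1.249, -1.148]
force: [-0.3, 0.3, 0.3]
width: -0.002
```

```bash
python3 look.py 16
```

```text
[-0.056   0.0005  0.1246] [0.34 0.23 0.3 ] -0.0016700643131318984 16.85
scene yel 6 [0.07830453 0.01976316 0.0994523 ] [348.66666667 199.66666667]
scene yel 10 [ 0.07970054 -0.01972096  0.09623412] [361.  208.2]
scene panel top x 114 [0.06376465 0.07225685 0.07916304]
top yel 6 [ 0.08035743 -0.01952373  0.0997845 ] [296.  172.5]
top yel 8 [0.08077467 0.01922498 0.09623273] [296.875 185.875]
top panel top x 117 [0.06413182 0.07206257 0.07946285]
```

View pics/scene16.png

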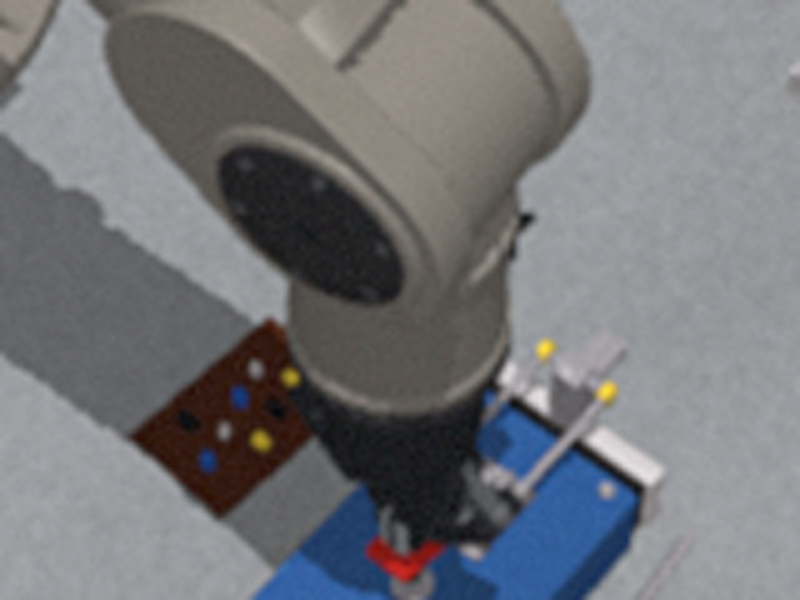

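Emit:
step_arm(
  motion=[0.13,0,0.03,0,0,0,0.27,0,0.06,0,0,0,0.27,0,0.06,0,0,0],
)

```text
clock: 17.25
tcp_pos: [0.5726, -0.0698, 0.122]
ee_rot: [1.145, 1.25, -1.147]
force: [-0.4, -0.1, 1.7]
width: 0.001
```

Emit:
step_arm(
  motion=[0.13,0,0.03,0,0,0,0.27,0,0.05,0,0,0,0.27,0,0.05,0,0,0],
)

```text
clock: 17.55
tcp_pos: [0.5726, -0.0704, 0.1192]
ee_rot: [1.145, 1.25, -1.147]
force: [0.0, -0.6, 1.0]
width: 0.003
```

Emit:
step_arm(
  motion=[0.1,0,0.01,0,0,0,0.1,0,0.01,0,0,0],
)

```text
clock: 17.75
tcp_pos: [0.5726, -0.0706, 0.1183]
ee_rot: [1.145, 1.25, -1.147]
force: [-0.6, -0.8, 1.3]
width: 0.0
```

Emit:
step_arm(
  motion=[0.1,0,0.01,0,0,0,0.1,0,0.01,0,0,0],
)

```text
clock: 17.95
tcp_pos: [0.5727, -0.0706, 0.1174]
ee_rot: [1.145, 1.25, -1.147]
force: [-0.4, -1.1, 1.5]
width: -0.001
```

Emit:
step_arm(
  motion=[0.1,0,0.01,0,0,0,0.1,0,0.01,0,0,0],
)

```text
clock: 18.15
tcp_pos: [0.5727, -0.0707, 0.1164]
ee_rot: [1.145, 1.25, -1.147]
force: [0.0, -1.3, 2.1]
width: 0.001
```

Emit:
step_arm(
  motion=[0.1,0,0.01,0,0,0,0.1,0,0.01,0,0,0],
)

```text
clock: 18.35
tcp_pos: [0.5727, -0.0707, 0.1153]
ee_rot: [1.145, 1.25, -1.147]
force: [0.8, -0.9, 1.0]
width: -0.002
```

Emit:
step_arm(
  motion=[0.1,0,0.01,0,0,0,0.1,0,0.01,0,0,0],
)

```text
clock: 18.55
tcp_pos: [0.5727, -0.0709, 0.1143]
ee_rot: [1.145, 1.25, -1.147]
force: [0.6, 0.2, 0.4]
width: -0.0
```

Emit:
step_arm(
  motion=[0.05,0,0,0,0,0,0.05,0,0,0,0,0],
)

```text
clock: 18.75
tcp_pos: [0.5727, -0.0708, 0.1139]
ee_rot: [1.145, 1.25, -1.147]
force: [0.2, -0.9, 1.2]
width: 0.002
```

Emit:
step_arm(
  motion=[0.05,0,0,0,0,0,0.05,0,0,0,0,0],
)

```text
clock: 18.95
tcp_pos: [0.5727, -0.0709, 0.1134]
ee_rot: [1.145, 1.25, -1.147]
force: [0.4, -1.4, 1.2]
width: -0.0
```

Emit:
step_arm(
  motion=[0.05,0,0,0,0,0,0.05,0,0,0,0,0],
)

```text
clock: 19.15
tcp_pos: [0.5727, -0.0709, 0.1129]
ee_rot: [1.145, 1.25, -1.147]
force: [0.2, -0.5, 1.3]
width: 0.002
```

Emit:
step_arm(
  motion=[0.05,0,0,0,0,0,0.05,0,0,0,0,0],
)

```text
clock: 19.35
tcp_pos: [0.5727, -0.0708, 0.1124]
ee_rot: [1.145, 1.25, -1.147]
force: [-0.0, -0.5, 2.1]
width: 0.001
```

Emit:
step_arm(
  motion=[0.05,0,0,0,0,0,0.05,0,0,0,0,0],
)

```text
clock: 19.55
tcp_pos: [0.5727, -0.0708, 0.1119]
ee_rot: [1.145, 1.25, -1.147]
force: [0.6, -0.7, 1.1]
width: 0.003
```

Emit:
step_arm(
  motion=[0.05,0,0,0,0,0,0.05,0,0,0,0,0],
)

```text
clock: 19.75
tcp_pos: [0.5727, -0.0708, 0.1114]
ee_rot: [1.145, 1.25, -1.147]
force: [0.7, -0.6, 0.2]
width: -0.0
```

Emit:
step_arm(
  motion=[0.05,0,0,0,0,0,0.05,0,0,0,0,0],
)

```text
clock: 19.95
tcp_pos: [0.5726, -0.0708, 0.1108]
ee_rot: [1.145, 1.25, -1.147]
force: [0.6, -0.7, 0.6]
width: 0.002
```

```bash
python3 look.py 17
```

```text
[-0.0571  0.0005  0.1108] [-0.73 -0.56  0.58] 0.002442904338585958 19.95
scene yel 7 [0.07932636 0.0202933  0.09665033] [348.71428571 199.85714286]
scene yel 8 [ 0.07972955 -0.01979442  0.09474079] [361.  208.5]
scene panel top x 108 [0.06399086 0.0724178  0.07993932]
top yel 6 [ 0.08036316 -0.01957043  0.09951326] [296.  172.5]
top yel 8 [0.08075687 0.01939428 0.09737852] [296.875 185.875]
top panel top x 105 [0.06411775 0.07276997 0.0794948 ]
```

View pics/scene17.png

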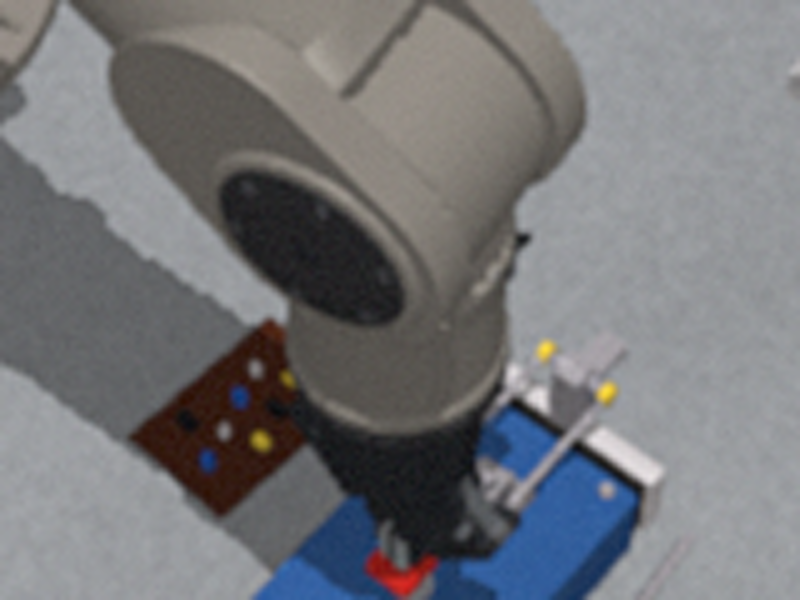

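Emit:
step_arm(
  motion=[0.05,0,0,0,0,0,0.05,0,0,0,0,0],
)

```text
clock: 20.25
tcp_pos: [0.5726, -0.0708, 0.1104]
ee_rot: [1.145, 1.25, -1.147]
force: [0.2, 0.0, 0.1]
width: 0.002
```

Emit:
step_arm(
  motion=[0.05,0,0,0,0,0,0.05,0,0,0,0,0],
)

```text
clock: 20.45
tcp_pos: [0.5726, -0.0708, 0.1098]
ee_rot: [1.145, 1.25, -1.147]
force: [-0.2, -1.2, 1.6]
width: 0.002
```

Emit:
step_arm(
  motion=[0.05,0,0,0,0,0,0.05,0,0,0,0,0],
)

```text
clock: 20.65
tcp_pos: [0.5727, -0.0709, 0.1095]
ee_rot: [1.145, 1.25, -1.147]
force: [-0.5, -0.7, 2.4]
width: 0.0
```

Emit:
step_arm(
  motion=[0.05,0,0,0,0,0,0.05,0,0,0,0,0],
)

```text
clock: 20.85
tcp_pos: [0.5727, -0.0709, 0.1091]
ee_rot: [1.145, 1.249, -1.147]
force: [-2.6, -0.3, 5.1]
width: 0.001
```

Emit:
step_arm(
  motion=[0.05,0,0,0,0,0,0.05,0,0,0,0,0],
)

```text
clock: 21.05
tcp_pos: [0.5728, -0.071, 0.1088]
ee_rot: [1.145, 1.249, -1.147]
force: [-3.4, -1.6, 9.4]
width: -0.001
```

Emit:
step_arm(
  motion=[0.05,0,0,0,0,0,0.05,0,0,0,0,0],
)

```text
clock: 21.25
tcp_pos: [0.5728, -0.071, 0.1085]
ee_rot: [1.145, 1.249, -1.147]
force: [-4.1, -1.1, 11.7]
width: -0.001
```

Emit:
step_arm(
  motion=[0.03,0,0,0,0,0,0.03,0,0,0,0,0,0.03,0,0,0,0,0],
)

```text
clock: 21.55
tcp_pos: [0.5728, -0.071, 0.1083]
ee_rot: [1.145, 1.249, -1.147]
force: [-4.0, -0.6, 14.0]
width: -0.001
```

```bash
python3 look.py 18
```

```text
[-0.0573  0.0003  0.1083] [-0.27  4.03 13.96] -0.0011895267543376945 21.55
scene yel 7 [0.07894526 0.02002551 0.09741107] [348.71428571 199.85714286]
scene yel 9 [ 0.07971994 -0.02008801  0.09592738] [361.11111111 208.33333333]
scene panel top x 110 [0.06412631 0.07284417 0.07961   ]
top yel 6 [ 0.08038524 -0.01985621  0.09794086] [296.  172.5]
top yel 8 [0.08075809 0.01936749 0.09719374] [296.875 185.875]
top panel top x 112 [0.06388221 0.07133307 0.07965638]
```

Emit:
step_arm(
  motion=[-0.05,0,0,0,0,0,-0.15,0,0,0,0,0,-0.3,0,0,0,0,0,-1,0,0,0,0,0,-4,0,0,0,0,0,-8,0,0,0,0,0,-12,0,0,0,0,0,-12,0,5,0,0,0,-12,0,10,0,0,0,-12,0,10,0,0,0],
)

```text
clock: 22.65
tcp_pos: [0.5809, -0.1781, 0.228]
ee_rot: [1.149, 1.244, -1.155]
force: [0.4, -0.3, -0.1]
width: 0.001
```

```bash
python3 look.py 19
python3 - <<'E'
from h import *
for n in ("scene19","top19"):
    d=np.load(n+".npz");P=tob(cloud(d));hsv=cv2.cvtColor(d["pixels"],cv2.COLOR_RGB2HSV)
    m=(d["z_map"]>0)&((hsv[...,0]<6)|(hsv[...,0]>174))&(hsv[...,1]>150)&(P[...,2]>.08)&(abs(P[...,1])<.03)&(P[...,0]>-.09)&(P[...,0]<0)
    q=P[m]
    if len(q)>5:
        c=np.polyfit(q[:,0],q[:,2],1);print(n,len(q),q.min(0),q.max(0),"fit slope",c[0],"z at -55",np.polyval(c,-.055))
E
```

```text
[-0.1647  0.0014  0.228 ] [-0.34 -0.39 -0.05] 0.0005850601201940329 22.65
scene yel 7 [0.07887797 0.01997967 0.09755139] [348.71428571 199.85714286]
scene yel 8 [ 0.07901164 -0.02024766  0.09618647] [361.  208.5]
scene panel top x 142 [0.06404738 0.07257313 0.07970321]
top yel 6 [ 0.08038616 -0.01987557  0.09782832] [296.  172.5]
top yel 8 [0.08075153 0.01943539 0.09764344] [296.875 185.875]
top panel top x 110 [0.0638424  0.07228077 0.07942817]
scene19 180 [-0.07734429 -0.01416711  0.08704201] [-0.02970514  0.01271402  0.10190449] fit slope 0.014430435795949438 z at -55 0.09639905868567407
top19 121 [-0.07340185 -0.01206456  0.09000393] [-0.03080509  0.01263817  0.10421918] fit slope -0.00935489376314851 z at -55 0.09735448448981956
```

View pics/scene19.png

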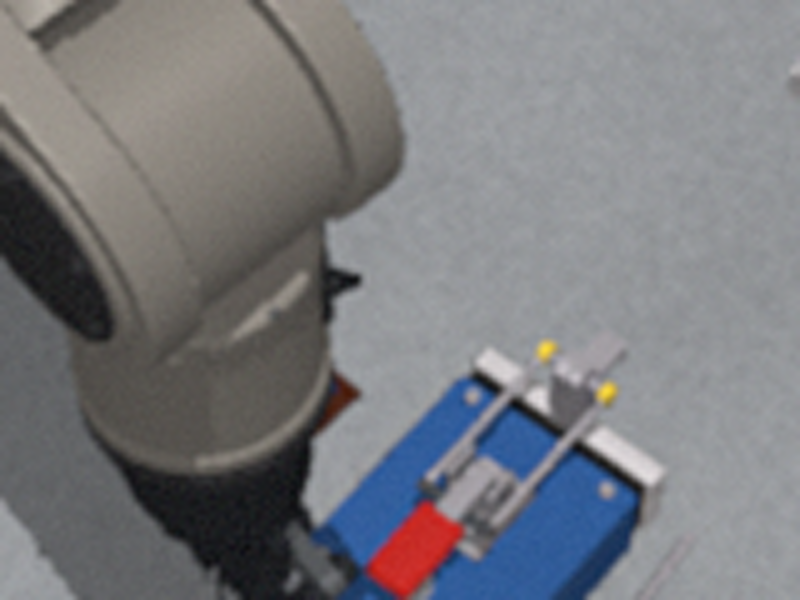

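Run:
```python
from h import *
from rig import manip
s=manip.observe();print(tob(s["tcp_pos"]),rel(s,tow([-.0573,.0003,.1115]),down(-1)))
```

```text
[-0.15841038  0.00052655  0.22773512] (array([ 11.63,   0.03, -10.11]), array([-0.09, -0.01,  0.11]))
```

Emit:
step_arm(
  motion=[0,0,-5,0,0,0,0,0,-10.1,0,0,0,0,0,-10.1,0,0,0,5,0,-10.1,0,0,0,9,0,-10.1,0,0,0,11.2,0,-10.1,0,0,0,11.6,0,-10.1,0,0,0,11.6,0,-10.1,0,0,0,11.6,0,-10.1,0,0,0],
)

```text
clock: 23.65
tcp_pos: [0.5735, -0.0694, 0.1132]
ee_rot: [1.146, 1.248, -1.146]
force: [0.4, -0.0, 0.2]
width: -0.001
```

Emit:
step_arm(
  motion=[0,0,0,0,0,0],
)

```text
clock: 23.75
tcp_pos: [0.5735, -0.0697, 0.1132]
ee_rot: [1.146, 1.248, -1.146]
force: [0.7, -0.4, 0.3]
width: -0.002
```

Emit:
step_arm(
  motion=[0.2,0,0,0,0,0,0.3,0,0,0,0,0,0.3,0,0,0,0,0],
)

```text
clock: 24.05
tcp_pos: [0.5729, -0.07, 0.109]
ee_rot: [1.145, 1.249, -1.147]
force: [-0.3, -1.2, 4.9]
width: -0.0
```

Emit:
step_arm(
  motion=[0.05,0,0,0,0,0,0.05,0,0,0,0,0],
)

```text
clock: 24.25
tcp_pos: [0.5729, -0.07, 0.1087]
ee_rot: [1.145, 1.249, -1.147]
force: [-2.0, -0.8, 8.7]
width: 0.0
```

Emit:
step_arm(
  motion=[0.05,0,0,0,0,0,0.05,0,0,0,0,0],
)

```text
clock: 24.45
tcp_pos: [0.573, -0.07, 0.1084]
ee_rot: [1.145, 1.249, -1.147]
force: [-3.2, -0.9, 12.0]
width: 0.003
```

Emit:
step_arm(
  motion=[0.05,0,0,0,0,0,0.05,0,0,0,0,0],
)

```text
clock: 24.65
tcp_pos: [0.573, -0.07, 0.1081]
ee_rot: [1.145, 1.248, -1.147]
force: [-4.4, -1.1, 15.1]
width: 0.001
```

Emit:
step_arm(
  motion=[-0.06,0,0,0,0,0,-0.06,0,0,0,0,0],
)

```text
clock: 24.85
tcp_pos: [0.5729, -0.07, 0.1084]
ee_rot: [1.145, 1.249, -1.147]
force: [-2.7, -1.1, 10.9]
width: -0.001
```

Emit:
step_arm(
  motion=[-0.06,0,0,0,0,0,-0.06,0,0,0,0,0],
)

```text
clock: 25.05
tcp_pos: [0.5729, -0.07, 0.1088]
ee_rot: [1.146, 1.249, -1.147]
force: [-1.5, -0.6, 8.0]
width: 0.002
```

Emit:
step_arm(
  motion=[-0.04,0,0,0,0,0,-0.04,0,0,0,0,0],
)

```text
clock: 25.25
tcp_pos: [0.5729, -0.07, 0.1089]
ee_rot: [1.145, 1.249, -1.147]
force: [0.4, -1.1, 5.7]
width: -0.004
```

Emit:
step_arm(
  motion=[-0.03,0,0,0,0,0,-0.03,0,0,0,0,0],
)

```text
clock: 25.45
tcp_pos: [0.5727, -0.0699, 0.1091]
ee_rot: [1.145, 1.249, -1.147]
force: [0.9, -1.6, 3.8]
width: -0.002
```

Emit:
step_arm(
  motion=[-0.03,0,0,0,0,0,-0.03,0,0,0,0,0],
)

```text
clock: 25.65
tcp_pos: [0.5724, -0.0698, 0.1092]
ee_rot: [1.145, 1.25, -1.147]
force: [0.1, -0.1, 0.9]
width: 0.001
```

Emit:
step_arm(
  motion=[-0.1,0,0,0,0,0,-0.5,0,0,0,0,0,-2,0,0,0,0,0,-6,0,0,0,0,0,-10,0,0,0,0,0,-12,0,5,0,0,0,-12,0,10,0,0,0,-12,0,10,0,0,0,-12,0,10,0,0,0],
)

```text
clock: 26.55
tcp_pos: [0.5812, -0.1711, 0.2303]
ee_rot: [1.147, 1.248, -1.149]
force: [-0.0, -0.1, -0.8]
width: 0.005
```

```bash
python3 look.py 20
python3 - <<'E'
from h import *
d=np.load("top20.npz");cv2.imwrite("pics/t20f.png",d["pixels"][:,:,::-1])
a=np.load("scene10.npz")["pixels"];b=np.load("scene20.npz")["pixels"]
cv2.imwrite("pics/cmp2.png",cv2.resize(np.hstack([a[180:225,330:375],b[180:225,330:375]])[:,:,::-1],None,fx=8,fy=8,interpolation=cv2.INTER_CUBIC))
for n in ("scene20","top20"):
    d=np.load(n+".npz");P=tob(cloud(d));hsv=cv2.cvtColor(d["pixels"],cv2.COLOR_RGB2HSV)
    m=(d["z_map"]>0)&((hsv[...,0]<6)|(hsv[...,0]>174))&(hsv[...,1]>150)&(P[...,2]>.08)&(abs(P[...,1])<.03)&(P[...,0]>-.09)&(P[...,0]<0)
    q=P[m]; c=np.polyfit(q[:,0],q[:,2],1);print(n,len(q),"fit slope",c[0],"z at -55",np.polyval(c,-.055))
    m=(abs(P[...,1])<.007)&(P[...,2]>.08)&(P[...,2]<.092)&(P[...,0]>.085)&(P[...,0]<.13)
    print("step end",np.sort(P[m][:,0])[-8:].round(4))
E
```

```text
[-0.1577  0.0005  0.2303] [-0.12  0.02 -0.75] 0.004998589567852034 26.55
scene yel 7 [0.07889612 0.01998973 0.09751383] [348.71428571 199.85714286]
scene yel 8 [ 0.07912124 -0.02017703  0.09595759] [361.  208.5]
scene panel top x 129 [0.06462602 0.07236666 0.07964374]
top yel 6 [ 0.08039737 -0.0199859   0.09722636] [296.  172.5]
top yel 7 [0.08042104 0.01981198 0.09753069] [297. 186.]
top panel top x 116 [0.06390207 0.07224029 0.07973055]
scene20 180 fit slope 0.016235770869458974 z at -55 0.0965326751027905
step end [0.1099 0.1101 0.1109 0.1112 0.1119 0.113  0.1131 0.1146]
top20 123 fit slope -0.02933049959934865 z at -55 0.09772867001899542
step end [0.1086 0.1089 0.1091 0.111  0.1114 0.1115 0.1116 0.112 ]
```

View pics/t20f.png

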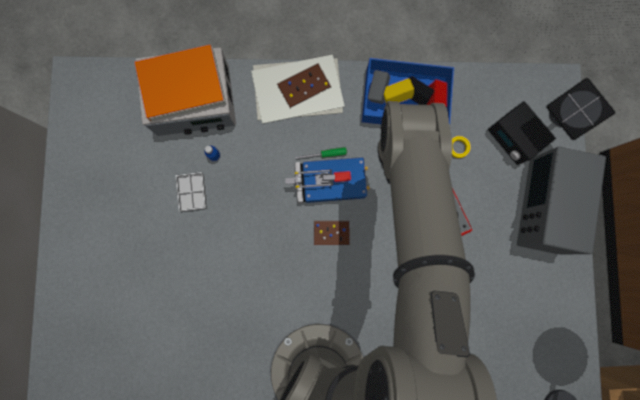

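View pics/cmp2.png

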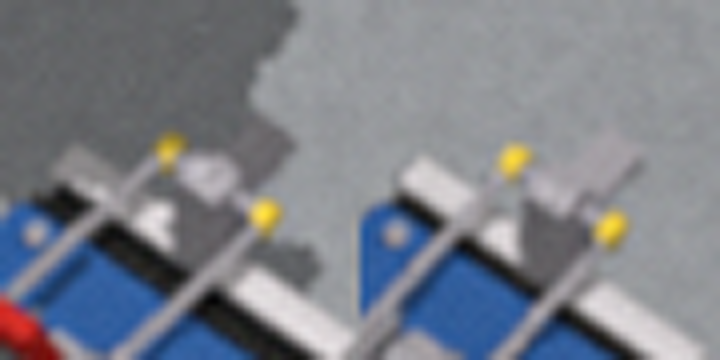

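```bash
python3 -c "
from rig import manip
print(manip.close_job())"
```

```text
the job is handed in; nothing more can be done
None
```

I latched the drawer and handed the job in at about 26.6 s of the 72 s allowed. The hand-in gives no verdict.

**What I did:**
- **Bar:** I gripped the bail's bar by its knobs and swung it over the hook. I felt the step at about 8 N, lifted 1 mm, and drew the bar back until it met the post under the lip. The peak pull there was about 16 N.
- **Lever:** With closed fingertips I pushed the lever over centre and felt the buffer at a lever value of about 2.42. I pressed it home to about 14.5 N, then touched it again at about 16 N.

**Last checks:**
- **Drawer:** The hook and knobs show it drawn in by about 7 to 8 mm, and it stays there with the arm clear.
- **Bar:** It lies against the post and within the lip's height, at about 3 mm above its seat.
- **Handle:** It lies level on the buffer, past centre.
- **Other things on the bench:** Those I could see in the last top picture had not moved. The brush, and most of the multimeter, were hidden behind the arm there, but the arm never went near them low down.

**Least certain:** I could not measure the force left on the buffer directly. From the press and release readings and the lever's friction I estimate 3 to 5 N, against the 1.5 N required.

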